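# Lay a place for a boiled egg

### The arm

A 6-joint arm with a two-finger parallel gripper is mounted at the origin on a cart in front of the work surface, level with it; the furniture and walls round the work are solid. World frame = base frame: x ahead of the robot, y to its left, z up, the work surface at z = 0. Lengths are in m, angles in rad, forces in N, time in s.
With the tool pointing down it reaches from about 0.35 to 0.775 m from the base axis. Payload 5.5 kg.
Tool frame: the origin (TCP) lies at the very end of the fingers, on their centre line; the grasp point (between the pads) lies 19 mm behind it; z points along the fingers, y is the line along which they close (so a half turn about z gives the same grasp; the last joint's range is limited). The gripper opens to 85 mm and grips with 20 to 120 N. Pads are 22 mm wide; open, the fingers measure 114 mm over their backs; the gripper's body (76 mm by 85 mm) begins 54 mm behind the grasp point. The pads swing forward as they close: fully open they stand 13 mm farther back than shut.
Start: joints at [-1.342, 0.313, 0.046, 1.304, 0, 1.431], TCP at [0.207, -0.536, 0.231] pointing down, gripper open.
Joint ranges: [-2.76, 2.76], [-0.86, 1.69], [-1.03, 1.26], [-2.2, 2.34], [-1.47, 1.5], [-3.14, 3.14]. Speed limits (rad/s): [2.57, 2.57, 3.14, 3.14, 3.14, 3.14].

### API

Orientations are given as a unit quaternion [w, x, y, z].
In Python, from workcell import get_state, read_camera, hand_in gives the robot as it stands.
- The arm moves only by the tool send_rows, never from a script. Its argument "increments" is a list of rows, each an object of numbers: "dx", "dy", "dz": the shift along the world's x, y, z in units of 25 mm (1.0 is 25 mm); "roll": the turn about the world's z in units of 8 degrees (1.0 is 8 degrees); "claw": the opening, from -1 (shut) to 1 (fully open). In form: [{"dx": .., "dy": .., "dz": .., "roll": .., "claw": ..}, ...]. A call has exactly 5 rows; each row is the pose to reach, as a shift and turn from the pose commanded when the call began; what a row does not reach only later rows make up. A row lasts 1/8 s, in which the tool goes at most 62.5 mm and 10.7 degrees, less where a joint would pass 70% of its speed; a pose out of reach is approached as far as the arm can. A call with a gripper value outside its range is refused whole. The fingers move at their own pace and stop on an object; "grip_force" is the grip in N (left out, the last holds). Time passes only in rows, so rows that repeat a pose let the fingers close, or fill a call up. It gives the time, the measured TCP pose, the force, the opening and the grip force at its end, in the units of the state.
- get_state(): the state, without advancing time (a new reading comes with each control period).
- read_camera(name): name is "scene" or "side" or "wrist"; returns a dict with "image" (384x512x3 uint8, blue, green, red), "fx", "fy", "cx", "cy" (pixels), "world_to_cam" (4x4, takes a point from world to camera coordinates). Camera axes: x right, y up, looking along -z (the intrinsics and any distortion apply to the point x, -y, -z); pixel columns grow to the right and rows downward; lengths in m; the calibration is good to about 2 mm. A picture is of the moment at which its call begins. There is no depth.
- hand_in(): hands the job in; it is judged then, once.
The state is a dict: "clock": time; "joint_pos": joint angles; "qvel": joint speeds; "tau": joint torques, N m; "tcp_pos": TCP position; "orientation": TCP orientation; "wrist_force": force on the tool from outside, world axes, zero at the start; "ft_torque": the same for the moment, N m; "finger_gap": finger opening in m; "grip_force": force on a finger pad.
Only numpy, scipy, OpenCV 4.12 (cv2) and the standard library are available. Lean on these libraries where they do the work, as an engineer would, in place of code of your own. Each camera call takes 0.05 s, during which the arm holds its last target. There are 200 camera calls.

### The job

Lay the bamboo mat for a boiled-egg breakfast, for someone sitting at its near edge on your side: without shifting the plate, stand the egg cup in the middle of it with the egg upright in the cup, and lay the teaspoon to the right of the plate, level with its middle, pointing straight away from the diner with the bowl at the far end. Straight behind the plate stand the salt shaker, and directly to the left of the shaker, in line with it, the pepper mill, which you draw out of the crate without tipping or pulling out the honey jars packed round it. Leave about 3 cm of clear mat between plate and spoon, plate and shaker, and shaker and mill.

Things in the scene. Friction and masses are not known exactly. Their poses are not given: they have to be found in the camera images.
- mat: Place mat of pale bamboo slats, 300 mm (x) by 320 mm (y), 3 mm thick, fixed; it lies to the left or the right of the middle of the worktop, turned by up to 12 degrees. Origin: under the middle of its far edge; the mat runs from x = -0.30 (the diner's edge) to x = 0. x points away from the diner, y to the diner's left.
- plate: Hand-painted round plate, 183 mm across the rim, 38 mm high, loose on the mat. Its flat middle (110 mm across) lies about 16 mm above its underside. Origin: centre of the underside; it starts about 190 mm from the mat's far edge, with its x and y axes parallel to the mat's.
- egg_cup: White china egg cup on a foot, 56 mm high; the rim is 48 mm across outside and 40 mm inside, the foot 42 mm, the stem 16 mm; the hollow is 26 mm deep. Origin: centre of the underside, z up. It starts upright on the bare worktop in front of (nearer the robot than) the crate, in a row with the salt shaker and the egg holder, in any order.
- egg: Brown egg, 44 mm across, 54 mm high, blunt end down. Origin: its lowest point, z to the pointed top; widest at z = 22 mm. Starts in a hole of a fixed pale wooden holder (100 x 100 x 26 mm, four holes of 38 mm), origin 15 mm above the worktop; seated in the egg cup, 44 mm above the cup's underside. In both, its widest part is 10 mm above the rim it rests on: grip there, fingertips above the rim.
- teaspoon: Steel teaspoon, 138 mm long (x), 29 mm wide at the bowl (y), 12 mm high, 20 g. Origin: under its middle; x points to the BOWL end. It starts on the bare worktop between the mat and the crate, x roughly away from the robot.
- salt_shaker: Glass salt shaker with a grey steel top, 90 mm high; body 44 mm across up to 66 mm, top 34 mm across. Origin: centre of the underside, z up. Starts upright on the bare worktop in the row in front of the crate.
- pepper_mill: Dark wooden pepper mill, 170 mm high; body 58 mm across up to 122 mm, fixed head 49 mm across from 123 to 159 mm (grip it there), small knob above. Origin: centre of the underside. Starts in one of the four places of a fixed slatted crate (135 x 135 mm, rim 52 mm and floor 8 mm above the worktop), packed two by two with the three jars, which end 80 mm above the worktop.
- jar_1: Amber honey jar with a steel lid, 57 mm across, 72 mm high, 0.2 kg, in the crate beside the mill. Origin: centre of the underside. The three jars are alike.
- jar_2: Honey jar like jar_1.
- jar_3: Honey jar like jar_1.
There are look-alikes about, which are no part of the job. Leave any blue or purple look-alike of the egg_cup alone.

How it is judged:
By the outcome, as a careful person would: the job done as asked, in the order asked, and still so for the second after the job is handed in, with the robot touching nothing.
It also fails if it takes over 131 s, if anything falls off the work surface, if the arm or the gripper's body presses on something with over 40 N, if the wrist force passes 120 N, or if a joint passes its speed limit or range.

## Working session

There is one attempt and no reset: what is moved stays moved. The work goes in short steps, Python scripts to look and compute and a tool call to move; the robot and the scene stay as the last step left them, time stands still between calls to the robot, and variables do not carry over. Pictures are saved under pics/ and viewed, at most 14 in all, crops included, and the job is handed in when it is done.

Besides the shell and the picture viewer there is one more tool, called after "Request:" as name([rows], argument=value, ...), one row to a line, values as JSON. send_rows: Moves the arm, as the interface text tells. Its arguments: {"type":"object","properties":{"increments":{"type":"array","items":{"type":"object","properties":{"dx":{"type":"number"},"dy":{"type":"number"},"dz":{"type":"number"},"roll":{"type":"number"},"claw":{"type":"number"}}}},"grip_force":{"type":"number"}},"required":["increments"]}

```bash
mkdir -p pics; ls; cat > h.py <<'E'
import numpy as np, cv2
from workcell import get_state, read_camera, hand_in
def snap(n,f):
    c=read_camera(n); cv2.imwrite('pics/'+f+'.png',c['image']); np.savez('pics/'+f+'.npz',**{k:v for k,v in c.items()}); return c
def load(f): return dict(np.load('pics/'+f+'.npz'))
def ray(c,u,v):
    d=np.array([(u-c['cx'])/c['fx'],-(v-c['cy'])/c['fy'],-1.0]); T=np.array(c['world_to_cam']);R=T[:3,:3]
    return -R.T@T[:3,3], R.T@d
def at(c,u,v,z):
    o,d=ray(c,u,v); return o+d*(z-o[2])/d[2]
def proj(c,p):
    q=np.array(c['world_to_cam'])@np.append(p,1); return c['cx']+c['fx']*q[0]/-q[2], c['cy']-c['fy']*q[1]/-q[2]
E
python3 - <<'E'
from h import *
a=snap('scene','s0');b=snap('side','d0');w=snap('wrist','w0')
print({k:a[k] for k in a if k!='image'}); print({k:b[k] for k in b if k!='image'}); print([k for k in w])
print(get_state())
E
```

```text
pics
{'fx': 384.8539044070822, 'fy': 384.8539044070822, 'cx': 262.82185466937636, 'cy': 188.67573636495425, 'world_to_cam': array([[-0.7440872 , -0.66798005, -0.01170029,  0.35065414],
       [ 0.517991  , -0.58789236,  0.62134362, -0.28291156],
       [-0.42192365,  0.45627319,  0.78345083, -0.95430209],
       [ 0.        ,  0.        ,  0.        ,  1.        ]])}
{'fx': 443.41897215439894, 'fy': 443.41897215439894, 'cx': 251.3216252541394, 'cy': 188.42992955869005, 'world_to_cam': array([[ 0.98373267, -0.17890153, -0.01625671, -0.48265063],
       [ 0.12856288,  0.63793814,  0.75928026, -0.07592512],
       [-0.12546563, -0.7490188 ,  0.65056069, -1.15840565],
       [ 0.        ,  0.        ,  0.        ,  1.        ]])}
['image', 'fx', 'fy', 'cx', 'cy', 'world_to_cam']
{'clock': 0.15, 'joint_pos': array([-1.34161137e+00,  3.13872367e-01,  4.53042096e-02,  1.30360022e+00,
        3.02207032e-05,  1.43120267e+00]), 'qvel': array([-0.00174262, -0.00116395,  0.00177049, -0.00030749,  0.00046756,
        0.00137753]), 'tau': array([ 2.23599316e-03, -4.81066489e+01,  2.98813963e+01,  1.38733044e-02,
       -1.84381652e-04, -2.12957119e-07]), 'tcp_pos': array([ 0.20719665, -0.53599657,  0.23061469]), 'orientation': array([-6.86013618e-04,  9.83048173e-01,  1.83346171e-01, -1.56254771e-05]), 'wrist_force': array([ 0.10829443, -0.01331579,  0.95576463]), 'ft_torque': array([0.00791456, 0.0618502 , 0.0160045 ]), 'grip_force': 0.0, 'finger_gap': 0.08545783672476029}
```

View pics/s0.png

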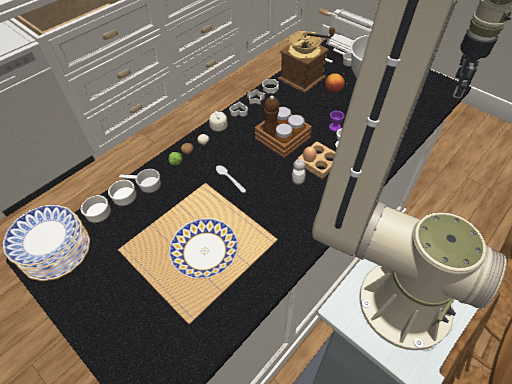

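View pics/d0.png

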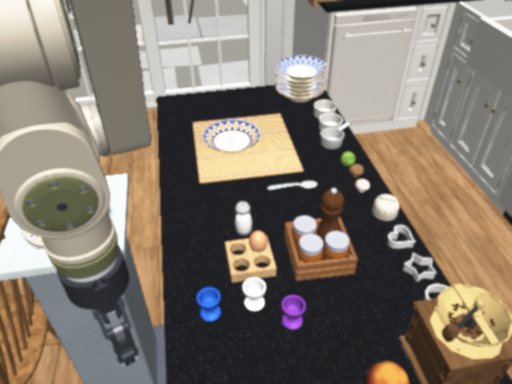

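The side view shows the mat (247,147), plate (231,136), spoon (293,185), white shaker (243,218), holder (250,260) with the egg (258,240), crate (320,250) and mill (332,200). Things that could be mistaken for the ones I want:
- **Egg cup:** white (254,293), blue (209,303) and purple (293,311). The white one is the right choice.
- **Egg:** the one in the holder (258,240), against the brown ball (357,170).

I'll check both in close crops.

```bash
python3 - <<'E'
from h import *
b=load('d0')['image'];a=load('s0')['image']
cv2.imwrite('pics/c1.png',cv2.resize(b[165:330,190:365],None,fx=3.6,fy=3.6,interpolation=cv2.INTER_CUBIC)[:600])
cv2.imwrite('pics/c2.png',cv2.resize(a[80:200,200:360],None,fx=5,fy=5,interpolation=cv2.INTER_CUBIC)[:600])
E
```

```text
(no output)
```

View pics/c1.png

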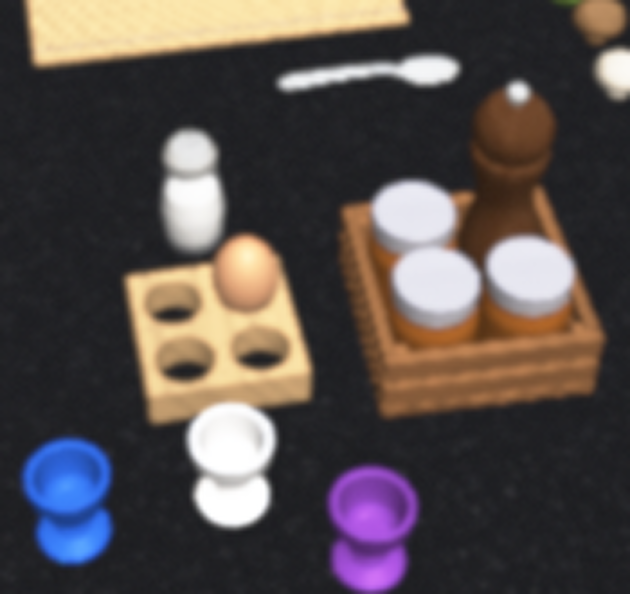

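View pics/c2.png

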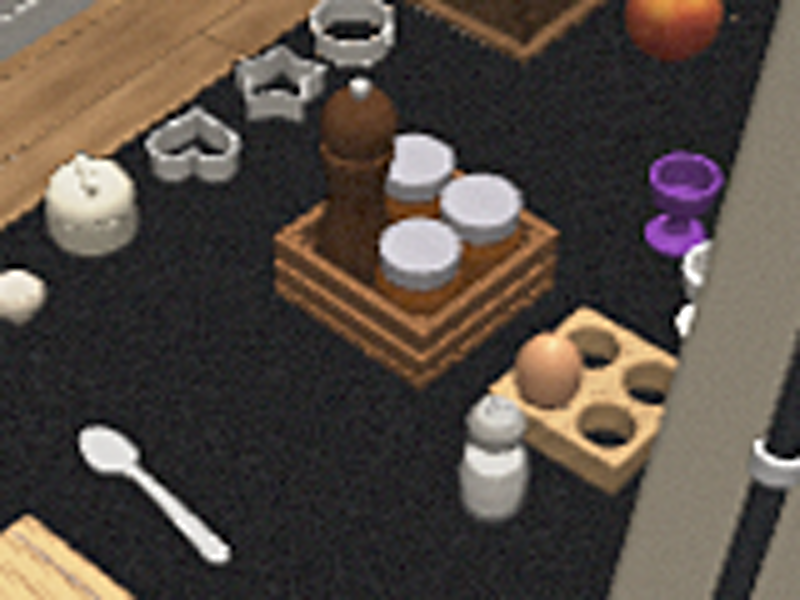

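```bash
cat > m.py <<'E'
from h import *
a=load('s0');b=load('d0')
A=lambda x,y:(200+(x+.5)/5-.5,80+(y+.5)/5-.5)
B=lambda x,y:(190+(x+.5)/3.6-.5,165+(y+.5)/3.6-.5)
def tri(p,q):
    o1,d1=ray(a,*p);o2,d2=ray(b,*q)
    s=np.linalg.lstsq(np.c_[d1,-d2],o2-o1,rcond=None)[0]
    p1=o1+s[0]*d1;p2=o2+s[1]*d2
    return (p1+p2)/2,np.linalg.norm(p1-p2)
np.set_printoptions(precision=4,suppress=True)
if __name__=='__main__':
    for n,p in dict(cup=(232,441),blue=(67,479),purple=(373,508)).items(): print(n,at(b,*B(*p),.056))
    print('cupfoot',at(b,*B(232,525),0), 'width',np.linalg.norm(at(b,*B(187,441),.056)-at(b,*B(276,441),.056)))
    print('egg',tri(A(549,370),B(247,273)))
    print('egg in x,y at z .037',at(a,*A(549,370),.042),at(b,*B(247,273),.042))
    print('knob',tri(A(359,88),B(517,92)))
    for p,q in [((420,246),(415,209)),((481,203),(436,280)),((418,160),(530,262))]: print('jar',at(a,*A(*p),.08),at(b,*B(*q),.08))
    print('salt top',tri(A(497,412),B(190,145)))
    for c,p in ((a,A(494,521)),(b,B(193,253))):
        g=at(c,*p,0);o,_=ray(c,*p);d=(g-o)[:2];d/=np.linalg.norm(d);print('salt base',g[:2]+.022*d)
    print('spoon handle',at(a,*A(226,557),.004),at(b,*B(279,83),.004),'bowl',at(a,*A(80,430),.006),at(b,*B(460,67),.006))
    for n,c in (('a',a),('b',b)):
        hsv=cv2.cvtColor(c['image'],cv2.COLOR_BGR2HSV)
        m=cv2.inRange(hsv,(12,50,110),(28,255,255))
        reg=np.zeros_like(m)
        if n=='a': reg[175:330,105:285]=1
        else: reg[108:188,185:308]=1
        m=m*reg
        cs,_=cv2.findContours(cv2.morphologyEx(m,cv2.MORPH_CLOSE,np.ones((5,5))),cv2.RETR_EXTERNAL,2)
        k=max(cs,key=cv2.contourArea);h=cv2.convexHull(k)
        q=cv2.approxPolyN(h,4) if hasattr(cv2,'approxPolyN') else cv2.approxPolyDP(h,8,True)
        P=np.array([at(c,*pt,.003) for pt in q.reshape(-1,2)]);print(n,q.reshape(-1,2).tolist(),P[:,:2],[np.linalg.norm(P[i]-P[i-1]) for i in range(4)],P.mean(0))
        # plate: non-mat inside hull
        mask=np.zeros_like(m);cv2.fillConvexPoly(mask,h,255)
        mask=cv2.erode(mask,np.ones((7,7)))
        wb=cv2.inRange(hsv,(90,60,40),(130,255,255))|cv2.inRange(hsv,(0,0,150),(180,45,255));wb&=mask
        wb=cv2.morphologyEx(wb,cv2.MORPH_OPEN,np.ones((3,3)))
        pts=cv2.findNonZero(wb); e=cv2.fitEllipse(cv2.convexHull(pts));print('plate',e,at(c,*e[0],.038))
E
python3 m.py
```

```text
cup [ 0.4331 -0.3531  0.056 ]
blue [ 0.3376 -0.361   0.056 ]
purple [ 0.5009 -0.412   0.056 ]
cupfoot [ 0.4291 -0.3707  0.    ] width 0.050842873301320715
egg (array([ 0.4673, -0.2152,  0.0418]), np.float64(0.0026708881552266273))
egg in x,y at z .037 [ 0.4658 -0.215   0.042 ] [ 0.4686 -0.2147  0.042 ]
knob (array([ 0.6327, -0.2215,  0.1732]), np.float64(0.0017362765227329079))
jar [ 0.5749 -0.2165  0.08  ] [ 0.5777 -0.2158  0.08  ]
jar [ 0.5712 -0.274   0.08  ] [ 0.5738 -0.2771  0.08  ]
jar [ 0.6296 -0.2796  0.08  ] [ 0.6345 -0.2739  0.08  ]
salt top (array([ 0.446 , -0.1332,  0.0844]), np.float64(0.00030257708493387135))
salt base [ 0.4468 -0.1424]
salt base [ 0.4458 -0.1293]
spoon handle [0.5374 0.0086 0.004 ] [0.537  0.0092 0.004 ] bowl [ 0.6783 -0.0034  0.006 ] [ 0.6779 -0.0021  0.006 ]
a [[278, 239], [188, 324], [117, 249], [205, 182]] [[0.352  0.0697]
 [0.3604 0.3926]
 [0.6617 0.3862]
 [0.6557 0.0643]] [np.float64(0.303759625031066), np.float64(0.32300436125275095), np.float64(0.30136928270228497), np.float64(0.32200161870106075)] [0.5074 0.2282 0.003 ]
plate ((202.80270385742188, 247.78851318359375), (58.109954833984375, 69.39208221435547), 71.21656799316406) [0.4697 0.2378 0.038 ]
b [[304, 171], [198, 184], [191, 121], [280, 112]] [[0.6572 0.0622]
 [0.3498 0.0645]
 [0.356  0.4017]
 [0.6639 0.3969]] [np.float64(0.33481354657505824), np.float64(0.30746868717645676), np.float64(0.337290606079109), np.float64(0.3079330936328583)] [0.5067 0.2314 0.003 ]
plate ((231.47703552246094, 135.2609405517578), (31.01110076904297, 57.33406448364258), 85.54155731201172) [0.4719 0.2362 0.038 ]
```

The crops confirm the choice: the white egg cup at crop (232,465), with the blue and purple cups beside it. The mill is the tall one at the crate's far-left place, and the egg sits in the holder's far-right hole. I'll move above the cup now.

Request:
send_rows([
  {"dx": 1.5, "dy": 1.2, "roll": 1.2, "claw": 0.7},
  {"dx": 3, "dy": 2.4, "roll": 2.4, "claw": 0.7},
  {"dx": 4.5, "dy": 3.6, "roll": 3.6, "claw": 0.7},
  {"dx": 6, "dy": 4.8, "roll": 4.8, "claw": 0.7},
  {"dx": 7, "dy": 5.6, "roll": 5.6, "claw": 0.7},
])

```text
schema error: expected keys dx, dy, dz, roll, claw
```

Request:
send_rows([
  {"dx": 1, "dy": 0.8, "roll": 1.2, "claw": 0.7},
  {"dx": 1.6, "dy": 1.3, "roll": 2.2, "claw": 0.7},
  {"dx": 2, "dy": 1.5, "roll": 3, "claw": 0.7},
  {"dx": 2, "dy": 1.5, "roll": 3, "claw": 0.7},
  {"dx": 2, "dy": 1.5, "roll": 3, "claw": 0.7},
])

```text
schema error: expected keys dx, dy, dz, roll, claw
```

```bash
python3 - <<'E'
from h import *
snap('wrist','w1'); snap('scene','s1'); s=get_state(); print(s['clock'],s['joint_pos'],s['tcp_pos'],s['orientation'],s['finger_gap'])
c=load('w1'); print(proj(c,[.433,-.353,.056]), proj(c,[.467,-.215,.042]), np.linalg.inv(c['world_to_cam'])[:3])
E
```

```text
0.25 [-1.34156547e+00  3.13588309e-01  4.55876963e-02  1.30357605e+00
  1.13731329e-05  1.43118036e+00] [ 0.20725023 -0.53613616  0.23089233] [-3.90032251e-04  9.83042074e-01  1.83379737e-01 -1.17957763e-05] 0.08507791230634347
(np.float64(153.006186854369), np.float64(-138.6381518695591)) (np.float64(7.211949344625054), np.float64(-253.61154641333766)) [[ 0.3608647   0.88930983  0.28089978  0.27736337]
 [-0.93261527  0.34485806  0.10630934 -0.50891555]
 [-0.00232861 -0.30033472  0.95383103  0.37331619]]
```

View pics/w1.png

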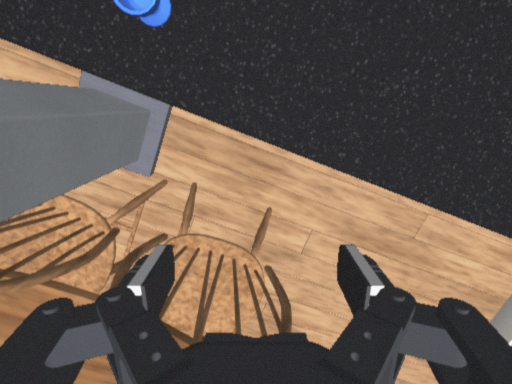

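The rows need every key. This wrist picture only shows the floor and chairs, with the blue cup at (140,8). I'll send the move again.

Request:
send_rows([
  {"dx": 1.5, "dy": 1.2, "dz": 0, "roll": 1.2, "claw": 0.7},
  {"dx": 3, "dy": 2.4, "dz": 0, "roll": 2.4, "claw": 0.7},
  {"dx": 4.5, "dy": 3.6, "dz": 0, "roll": 3.6, "claw": 0.7},
  {"dx": 6, "dy": 4.8, "dz": 0, "roll": 4.8, "claw": 0.7},
  {"dx": 7, "dy": 5.6, "dz": 0, "roll": 5.6, "claw": 0.7},
])

```text
clock: 0.88
tcp_pos: [0.3837, -0.3948, 0.2313]
orientation: [-0.0, 0.837, 0.546, 0.0]
wrist_force: [-0.3, 0.3, 0.5]
finger_gap: 0.0725
grip_force: 0.0
```

Request:
send_rows([
  {"dx": 1, "dy": 0.8, "dz": 0, "roll": 1.2, "claw": 0.5},
  {"dx": 1.6, "dy": 1.3, "dz": 0, "roll": 2.2, "claw": 0.5},
  {"dx": 2, "dy": 1.5, "dz": 0, "roll": 3, "claw": 0.5},
  {"dx": 2, "dy": 1.5, "dz": 0, "roll": 3, "claw": 0.5},
  {"dx": 2, "dy": 1.5, "dz": 0, "roll": 3, "claw": 0.5},
])

```text
clock: 1.5
tcp_pos: [0.4319, -0.359, 0.2312]
orientation: [-0.0, 0.708, 0.706, -0.0]
wrist_force: [-0.7, 0.4, -0.1]
finger_gap: 0.064
grip_force: 0.0
```

```bash
python3 - <<'E'
from h import *
c=snap('wrist','w1b'); s=get_state(); print(s['clock'],s['joint_pos'],s['tcp_pos'],s['orientation'],s['finger_gap'])
print(proj(c,[.433,-.353,.056]), proj(c,[.467,-.215,.042]), np.linalg.inv(c['world_to_cam'])[:3])
E
```

```text
1.55 [-8.36576699e-01  2.87291015e-01  1.02905507e-02  1.29392661e+00
 -9.88147548e-05  7.37445097e-01] [ 0.43186197 -0.35913606  0.23124316] [-6.77400843e-05  7.08246232e-01  7.05965487e-01 -4.61077868e-05] 0.06363209158247053
(np.float64(257.75292651192916), np.float64(169.65020884292537)) (np.float64(289.7867333126532), np.float64(38.71888609484944)) [[ 9.99995780e-01  2.49888784e-03  1.48142050e-03  4.30691121e-01]
 [-2.82791525e-03  9.54070169e-01  2.99569884e-01 -2.82644432e-01]
 [-6.64787566e-04 -2.99572810e-01  9.54073210e-01  3.73902244e-01]]
```

View pics/w1b.png

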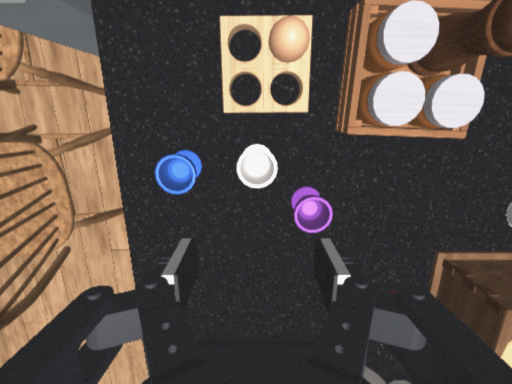

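The wrist view matches the prediction: white cup at (257,167) against (258,170) predicted, egg at (289,39), blue cup (176,174) and purple cup (313,214). I'll refine the positions from this view.

```bash
python3 - <<'E'
from h import *
c=load('w1b'); im=c['image']; hsv=cv2.cvtColor(im,cv2.COLOR_BGR2HSV)
m=cv2.inRange(hsv,(0,0,140),(180,60,255)); m[:135]=0;m[195:]=0;m[:,:228]=0;m[:,285:]=0
n,l,st,ce=cv2.connectedComponentsWithStats(m); i=1+st[1:,4].argmax(); print(st[i],ce[i])
x,y,w,h,_=st[i]
for z in (.056,): print('cup by rim bbox x-centre, bottom edge',at(c,x+w/2-.5,y+h-.5-w/2*0.98,z), 'width',w*(.374-.056)/c['fx'])
g=cv2.inRange(hsv,(5,90,100),(16,255,255)); g[:10]=0;g[65:]=0;g[:,:265]=0;g[:,313:]=0
k=max(cv2.findContours(g,0,2)[0],key=cv2.contourArea); e=cv2.fitEllipse(k); print('egg',e,at(c,*e[0],.045))
for p in [(407,32),(397,99),(454,101)]: print('jar',at(c,*p,.08))
print('holder',[at(c,*p,.026) for p in ((220,112),(310,112),(220,16),(312,15))], c['fx'])
E
```

```text
[ 236  144   42   45 1411] [256.62367116 166.35931963]
cup by rim bbox x-centre, bottom edge [ 0.43155401 -0.3509577   0.056     ] width 0.047630482600536934
egg ((288.464599609375, 38.716941833496094), (39.835716247558594, 47.14984130859375), 13.259309768676758) [ 0.46528723 -0.2156055   0.045     ]
jar [ 0.57161078 -0.21748977  0.08      ]
jar [ 0.57107432 -0.27649776  0.08      ]
jar [ 0.62802573 -0.27854416  0.08      ]
holder [array([ 0.38826893, -0.28944664,  0.026     ]), array([ 0.49546385, -0.28974836,  0.026     ]), array([ 0.39233192, -0.18951368,  0.026     ]), array([ 0.49203224, -0.18886664,  0.026     ])] 280.40866417443016
```

Request:
send_rows([
  {"dx": 0, "dy": 0.28, "dz": -1.8, "roll": 0, "claw": 0.5},
  {"dx": 0, "dy": 0.28, "dz": -3.6, "roll": 0, "claw": 0.5},
  {"dx": 0, "dy": 0.28, "dz": -5.4, "roll": 0, "claw": 0.5},
  {"dx": 0, "dy": 0.28, "dz": -6.8, "roll": 0, "claw": 0.5},
  {"dx": 0, "dy": 0.28, "dz": -7.9, "roll": 0, "claw": 0.5},
])

```text
clock: 2.17
tcp_pos: [0.4312, -0.3519, 0.0322]
orientation: [-0.001, 0.708, 0.706, 0.0]
wrist_force: [-0.1, -0.5, -0.3]
finger_gap: 0.0639
grip_force: 0.0
```

Request:
send_rows([
  {"dx": 0, "dy": 0, "dz": 0, "roll": 0, "claw": 0.5},
  {"dx": 0, "dy": 0, "dz": 0, "roll": 0, "claw": 0.0},
  {"dx": 0, "dy": 0, "dz": 0, "roll": 0, "claw": -0.2},
  {"dx": 0, "dy": 0, "dz": 0, "roll": 0, "claw": -0.2},
  {"dx": 0, "dy": 0, "dz": 0, "roll": 0, "claw": -0.2},
], grip_force=25)

```text
clock: 2.8
tcp_pos: [0.4331, -0.3528, 0.0352]
orientation: [0.001, 0.708, 0.707, -0.0]
wrist_force: [0.1, -0.2, 5.8]
finger_gap: 0.0445
grip_force: 25.9
```

Request:
send_rows([
  {"dx": 0, "dy": 0, "dz": 0.5, "roll": 0, "claw": -0.2},
  {"dx": 0, "dy": 0, "dz": 1.5, "roll": 0, "claw": -0.2},
  {"dx": 0, "dy": 0, "dz": 3, "roll": 0, "claw": -0.2},
  {"dx": 0, "dy": 0, "dz": 4.5, "roll": 0, "claw": -0.2},
  {"dx": 0, "dy": 0, "dz": 5.2, "roll": 0, "claw": -0.2},
])

```text
clock: 3.42
tcp_pos: [0.4328, -0.3524, 0.1667]
orientation: [0.002, 0.708, 0.707, -0.0]
wrist_force: [0.0, -0.3, -1.6]
finger_gap: 0.0443
grip_force: 25.8
```

Request:
send_rows([
  {"dx": 0, "dy": 1, "dz": 0, "roll": 0, "claw": -0.2},
  {"dx": 0, "dy": 2.8, "dz": 0.5, "roll": 0, "claw": -0.2},
  {"dx": 0.2, "dy": 4.8, "dz": 0.5, "roll": 0, "claw": -0.2},
  {"dx": 0.4, "dy": 6.8, "dz": 0.5, "roll": 0, "claw": -0.2},
  {"dx": 0.6, "dy": 8.8, "dz": 0.5, "roll": 0, "claw": -0.2},
])

```text
clock: 4.05
tcp_pos: [0.4469, -0.1302, 0.1768]
orientation: [0.0, 0.708, 0.707, 0.0]
wrist_force: [0.0, 0.1, -0.0]
finger_gap: 0.0448
grip_force: 25.8
```

Request:
send_rows([
  {"dx": 0.2, "dy": 2, "dz": 0, "roll": 0, "claw": -0.2},
  {"dx": 0.4, "dy": 4, "dz": 0, "roll": 0, "claw": -0.2},
  {"dx": 0.6, "dy": 6, "dz": 0, "roll": 0, "claw": -0.2},
  {"dx": 0.7, "dy": 7.6, "dz": 0, "roll": 0, "claw": -0.2},
  {"dx": 0.7, "dy": 8.6, "dz": 0, "roll": 0, "claw": -0.2},
])

```text
clock: 4.68
tcp_pos: [0.4643, 0.0851, 0.1768]
orientation: [-0.0, 0.707, 0.707, 0.0]
wrist_force: [-0.6, -0.7, -1.4]
finger_gap: 0.0443
grip_force: 25.8
```

```bash
python3 - <<'E'
from h import *
c=snap('wrist','w2'); snap('side','d2'); s=get_state(); print(s['clock'],s['joint_pos'],s['tcp_pos'],s['wrist_force'],s['finger_gap'])
print(proj(c,[.471,.237,.02]))
E
```

```text
4.775 [ 1.10113678e-02  1.40590282e-01 -3.12371328e-01  1.11815702e+00
  5.12211578e-04  1.57922853e+00] [0.46413958 0.08526964 0.17666763] [ 0.5893126   0.13140566 -0.35145168] 0.044176422584622704
(np.float64(264.5044256920487), np.float64(21.53992844077601))
```

View pics/w2.png

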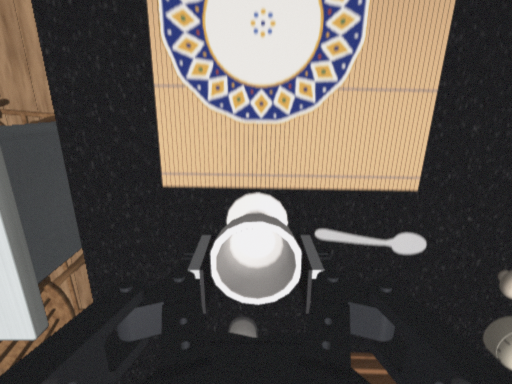

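The plate's centre ornament is at (262,22), the mat's right edge runs from (162,186) to (420,191), the spoon's ends are (316,233) and (426,243), and the cup hangs upright in the grip at (257,261).

```bash
python3 - <<'E'
from h import *
from m import tri
c=load('w2')
for p in [(262.5,22)]: print('plate',at(c,*p,.019))
print('mat R near',at(c,161.5,187,.003),'R far',at(c,421,191.5,.003), 'other', at(c,152,0,.003),at(c,455,0,.003))
print('spoon',at(c,316,233,.004),at(c,426,243,.006), 'salt',at(c,508,345,0.085))
print('cup rim c',[at(c,257,261,.1767-.035+.056)],'foot c',at(c,257,215,.1767-.035+.004))
hsv=cv2.cvtColor(c['image'],cv2.COLOR_BGR2HSV)
# plate rim bottom/left/right from blue+white vs mat
for v in (10,60,115): 
    r=hsv[v]; print(v,[ (i,tuple(r[i])) for i in range(160,372,1) if (r[i][1]<60 or 95<r[i][0]<135)][:1],[i for i in range(160,372) if (r[i][1]<60 or 95<r[i][0]<135)][-1:])
p=proj(c,[.469,.2365,.041]);print(p,[proj(c,[.469+.0915*np.cos(t),.2365+.0915*np.sin(t),.041]) for t in (0,-np.pi/2,np.pi)])
E
```

```text
plate [0.4691 0.2369 0.019 ]
mat R near [0.3524 0.0705 0.003 ] R far [0.658  0.0654 0.003 ] other [0.3619 0.2596 0.003 ] [0.6564 0.2599 0.003 ]
spoon [0.5374 0.0121 0.004 ] [ 0.6742 -0.0004  0.006 ] salt [ 0.7292 -0.0787  0.085 ]
cup rim c [array([0.4635, 0.0886, 0.1977])] foot c [0.4638 0.0922 0.1457]
10 [(160, (np.uint8(13), np.uint8(8), np.uint8(230)))] [367]
60 [(172, (np.uint8(20), np.uint8(16), np.uint8(232)))] [354]
115 [(226, (np.uint8(19), np.uint8(57), np.uint8(224)))] [299]
(np.float64(262.9308607790036), np.float64(15.240612800648421)) [(np.float64(368.4243706229441), np.float64(15.371237061935346)), (np.float64(262.0540995995491), np.float64(123.7936440994251)), (np.float64(157.4439519106399), np.float64(15.10999671282704))]
```

Request:
send_rows([
  {"dx": 0.1, "dy": 1, "dz": 0, "roll": 0, "claw": -0.2},
  {"dx": 0.2, "dy": 2.8, "dz": 0, "roll": 0, "claw": -0.2},
  {"dx": 0.2, "dy": 4.4, "dz": 0, "roll": 0, "claw": -0.2},
  {"dx": 0.2, "dy": 5.6, "dz": 0, "roll": 0, "claw": -0.2},
  {"dx": 0.2, "dy": 6, "dz": 0, "roll": 0, "claw": -0.2},
])

```text
clock: 5.4
tcp_pos: [0.4697, 0.2337, 0.1765]
orientation: [0.0, 0.707, 0.707, -0.0]
wrist_force: [0.1, -1.2, -0.7]
finger_gap: 0.0446
grip_force: 25.8
```

Request:
send_rows([
  {"dx": 0, "dy": 0, "dz": -1.5, "roll": 0, "claw": -0.2},
  {"dx": 0, "dy": 0, "dz": -2.8, "roll": 0, "claw": -0.2},
  {"dx": 0, "dy": 0, "dz": -3.8, "roll": 0, "claw": -0.2},
  {"dx": 0, "dy": 0, "dz": -4.4, "roll": 0, "claw": -0.2},
  {"dx": 0, "dy": 0, "dz": -4.6, "roll": 0, "claw": -0.2},
])

```text
clock: 6.02
tcp_pos: [0.4696, 0.2323, 0.0608]
orientation: [-0.0, 0.708, 0.706, -0.001]
wrist_force: [-0.2, 0.4, -1.0]
finger_gap: 0.0443
grip_force: 25.8
```

```bash
python3 - <<'E'
from h import *
c=snap('wrist','w3'); snap('side','d3');a=snap('scene','s3'); s=get_state(); print(s['clock'],s['tcp_pos'],s['wrist_force'],s['finger_gap'])
i=a['image'][190:310,110:290];d=load('d3')['image'][90:190,180:310]
o=np.hstack([cv2.resize(c['image'][100:384,100:420],(400,355)),cv2.resize(d,(400,355))])
cv2.imwrite('pics/c3.png',o)
E
```

```text
6.175 [0.47034135 0.23299322 0.06194649] [-1.07211178  0.31162125 -0.64943715] 0.044399394833717604
```

View pics/c3.png

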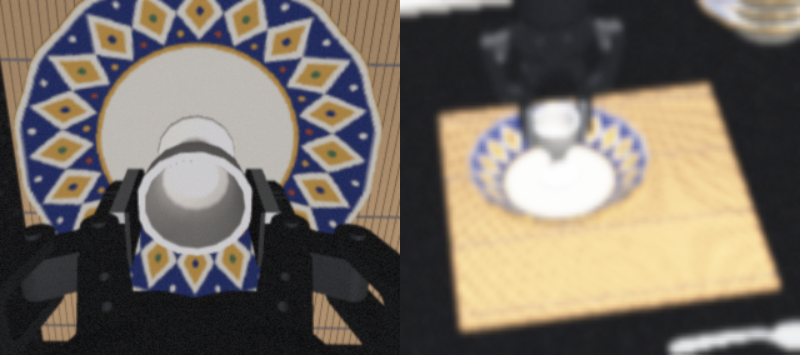

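```bash
python3 - <<'E'
from h import *
np.set_printoptions(precision=4,suppress=True)
c=load('w3')
for z in (.025,.029,.033): print(z,'foot far edge',at(c,257,193,z),'L/R',at(c,226,221,z)[0],at(c,289,221,z)[0], 'rim top/bot',at(c,257,100+153*.8,z+.056),at(c,257,100+250*.8,z+.056))
print('ring far/left/right',at(c,258,134,.02),at(c,100+97*.8,208,.02),at(c,100+299*.8,208,.02))
E
```

```text
0.025 foot far edge [0.469  0.2533 0.025 ] L/R 0.4477095487691062 0.49105027337819984 rim top/bot [0.4688 0.2561 0.081 ] [0.4688 0.2125 0.081 ]
0.029 foot far edge [0.469  0.2545 0.029 ] L/R 0.4481717196030649 0.49054082039489544 rim top/bot [0.4688 0.2579 0.085 ] [0.4688 0.2156 0.085 ]
0.033 foot far edge [0.469  0.2558 0.033 ] L/R 0.4486338904370237 0.4900313674115911 rim top/bot [0.4688 0.2596 0.089 ] [0.4688 0.2188 0.089 ]
ring far/left/right [0.4697 0.2914 0.02  ] [0.4137 0.2408 0.02  ] [0.5263 0.2407 0.02  ]
```

Request:
send_rows([
  {"dx": 0.02, "dy": 0.14, "dz": 0, "roll": 0, "claw": -0.2},
  {"dx": 0.02, "dy": 0.14, "dz": -0.1, "roll": 0, "claw": -0.2},
  {"dx": 0.02, "dy": 0.14, "dz": -0.2, "roll": 0, "claw": -0.2},
  {"dx": 0.02, "dy": 0.14, "dz": -0.28, "roll": 0, "claw": -0.2},
  {"dx": 0.02, "dy": 0.14, "dz": -0.28, "roll": 0, "claw": -0.2},
])

```text
clock: 6.8
tcp_pos: [0.4702, 0.2366, 0.0544]
orientation: [-0.0, 0.708, 0.707, 0.0]
wrist_force: [-0.7, -0.6, 0.5]
finger_gap: 0.0447
grip_force: 25.9
```

```bash
python3 - <<'E'
from h import *
for i in range(2):
    c=snap('wrist','w4'); s=get_state(); print(s['clock'],s['tcp_pos'],s['wrist_force'],s['finger_gap'])
E
```

```text
6.85 [0.47024631 0.23663129 0.05435696] [-0.55718231 -0.24246291  0.43008878] 0.044408898909065346
6.9 [0.47022277 0.2366268  0.05435134] [-0.24990353 -0.01537893  0.5435672 ] 0.044679142210177394
```

Request:
send_rows([
  {"dx": 0, "dy": 0, "dz": -0.03, "roll": 0, "claw": -0.2},
  {"dx": 0, "dy": 0, "dz": -0.06, "roll": 0, "claw": -0.2},
  {"dx": 0, "dy": 0, "dz": -0.06, "roll": 0, "claw": -0.2},
  {"dx": 0, "dy": 0, "dz": -0.06, "roll": 0, "claw": -0.2},
  {"dx": 0, "dy": 0, "dz": -0.06, "roll": 0, "claw": -0.2},
])

```text
clock: 7.52
tcp_pos: [0.4705, 0.2368, 0.0541]
orientation: [0.0, 0.707, 0.707, 0.001]
wrist_force: [-2.6, -0.7, 10.3]
finger_gap: 0.0446
grip_force: 26.4
```

Request:
send_rows([
  {"dx": 0, "dy": 0, "dz": -0.03, "roll": 0, "claw": -0.2},
  {"dx": 0, "dy": 0, "dz": -0.06, "roll": 0, "claw": -0.2},
  {"dx": 0, "dy": 0, "dz": -0.06, "roll": 0, "claw": -0.2},
  {"dx": 0, "dy": 0, "dz": -0.06, "roll": 0, "claw": -0.2},
  {"dx": 0, "dy": 0, "dz": -0.06, "roll": 0, "claw": -0.2},
])

```text
clock: 8.15
tcp_pos: [0.471, 0.2369, 0.0537]
orientation: [0.001, 0.708, 0.707, 0.001]
wrist_force: [-4.4, -0.6, 17.2]
finger_gap: 0.0444
grip_force: 26.8
```

Request:
send_rows([
  {"dx": 0, "dy": 0, "dz": 0.09, "roll": 0, "claw": -0.2},
  {"dx": 0, "dy": 0, "dz": 0.09, "roll": 0, "claw": 0.15},
  {"dx": 0, "dy": 0, "dz": 0.09, "roll": 0, "claw": 0.4},
  {"dx": 0, "dy": 0, "dz": 0.09, "roll": 0, "claw": 0.4},
  {"dx": 0, "dy": 0, "dz": 0.4, "roll": 0, "claw": 0.4},
])

```text
clock: 8.78
tcp_pos: [0.4696, 0.2364, 0.0608]
orientation: [-0.0, 0.708, 0.707, -0.001]
wrist_force: [0.5, 0.2, -0.2]
finger_gap: 0.06
grip_force: 0.0
```

Request:
send_rows([
  {"dx": 0, "dy": 0, "dz": 1.2, "roll": 0, "claw": 0.4},
  {"dx": 0, "dy": 0, "dz": 2.5, "roll": 0, "claw": 0.4},
  {"dx": 0, "dy": -1, "dz": 4.5, "roll": 0, "claw": 0.4},
  {"dx": 0, "dy": -3, "dz": 5.6, "roll": 0, "claw": 0.4},
  {"dx": 0, "dy": -5, "dz": 5.6, "roll": 0, "claw": 0.4},
])

```text
clock: 9.4
tcp_pos: [0.4721, 0.1108, 0.2047]
orientation: [0.002, 0.707, 0.707, 0.002]
wrist_force: [-0.2, 0.5, 0.3]
finger_gap: 0.0595
grip_force: 0.0
```

Request:
send_rows([
  {"dx": 0, "dy": -2.2, "dz": 0, "roll": 0, "claw": 0.4},
  {"dx": 0, "dy": -4.4, "dz": 0, "roll": 0, "claw": 0.4},
  {"dx": 0, "dy": -6.6, "dz": 0, "roll": 0, "claw": 0.4},
  {"dx": -0.1, "dy": -8.8, "dz": 0, "roll": 0, "claw": 0.4},
  {"dx": -0.1, "dy": -11, "dz": 0, "roll": 0, "claw": 0.4},
])

```text
clock: 10.02
tcp_pos: [0.4675, -0.1652, 0.202]
orientation: [0.0, 0.708, 0.707, 0.0]
wrist_force: [1.3, -0.5, -0.2]
finger_gap: 0.0598
grip_force: 0.0
```

Request:
send_rows([
  {"dx": -0.1, "dy": -1.2, "dz": 0, "roll": 0, "claw": 0.4},
  {"dx": -0.1, "dy": -2, "dz": 0, "roll": 0, "claw": 0.4},
  {"dx": -0.1, "dy": -2, "dz": -1, "roll": 0, "claw": 0.4},
  {"dx": -0.1, "dy": -2, "dz": -2.4, "roll": 0, "claw": 0.4},
  {"dx": -0.1, "dy": -2, "dz": -3, "roll": 0, "claw": 0.4},
])

```text
clock: 10.65
tcp_pos: [0.4644, -0.2123, 0.1248]
orientation: [-0.001, 0.707, 0.707, -0.0]
wrist_force: [-0.4, 0.3, 0.6]
finger_gap: 0.0599
grip_force: 0.0
```

```bash
python3 - <<'E'
from h import *
c=snap('wrist','w5'); a=snap('scene','s5');b=snap('side','d5'); s=get_state(); print(s['clock'],s['tcp_pos'],s['wrist_force'],s['finger_gap'])
print(proj(c,[.466,-.2152,.042]),proj(c,s['tcp_pos']))
o=np.hstack([cv2.resize(c['image'][100:384,100:420],(400,355)),cv2.resize(a['image'][190:310,110:290],(400,355))])
cv2.imwrite('pics/c5.png',o)
E
```

```text
10.8 [ 0.46514934 -0.21279276  0.12626208] [-0.58449599 -0.55921495  0.69195646] 0.05992516020812801
(np.float64(259.3538542663037), np.float64(203.61700423596056)) (np.float64(259.49116738413665), np.float64(249.1369798712822))
```

View pics/c5.png

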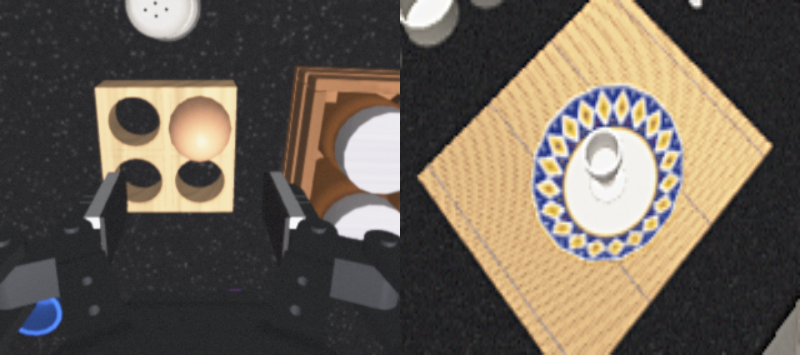

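The left half of the crop shows the egg at crop (200,128), between the fingers as predicted. The right half shows the cup upright in the middle of the plate. I'll descend on the egg.

Request:
send_rows([
  {"dx": 0.05, "dy": -0.08, "dz": -1.3, "roll": 0, "claw": 0.4},
  {"dx": 0.05, "dy": -0.08, "dz": -2.6, "roll": 0, "claw": 0.4},
  {"dx": 0.05, "dy": -0.08, "dz": -3.5, "roll": 0, "claw": 0.4},
  {"dx": 0.05, "dy": -0.08, "dz": -3.95, "roll": 0, "claw": 0.4},
  {"dx": 0.05, "dy": -0.08, "dz": -3.95, "roll": 0, "claw": 0.4},
])

```text
clock: 11.42
tcp_pos: [0.4669, -0.2155, 0.028]
orientation: [0.0, 0.707, 0.707, 0.0]
wrist_force: [-0.5, 0.7, 0.2]
finger_gap: 0.0596
grip_force: 0.0
```

Request:
send_rows([
  {"dx": 0, "dy": 0, "dz": 0, "roll": 0, "claw": 0.2},
  {"dx": 0, "dy": 0, "dz": 0, "roll": 0, "claw": 0.0},
  {"dx": 0, "dy": 0, "dz": 0, "roll": 0, "claw": -0.2},
  {"dx": 0, "dy": 0, "dz": 0, "roll": 0, "claw": -0.2},
  {"dx": 0, "dy": 0, "dz": 0, "roll": 0, "claw": -0.2},
], grip_force=20)

```text
clock: 12.05
tcp_pos: [0.4676, -0.216, 0.0285]
orientation: [0.001, 0.708, 0.707, 0.0]
wrist_force: [0.8, 0.0, 5.9]
finger_gap: 0.0428
grip_force: 20.4
```

Request:
send_rows([
  {"dx": 0, "dy": 0, "dz": 0.3, "roll": 0, "claw": -0.2},
  {"dx": 0, "dy": 0, "dz": 1, "roll": 0, "claw": -0.2},
  {"dx": 0, "dy": 0, "dz": 2.2, "roll": 0, "claw": -0.2},
  {"dx": 0, "dy": 0, "dz": 3.6, "roll": 0, "claw": -0.2},
  {"dx": 0, "dy": 0, "dz": 5, "roll": 0, "claw": -0.2},
])

```text
clock: 12.68
tcp_pos: [0.4655, -0.2148, 0.1533]
orientation: [-0.001, 0.708, 0.707, -0.0]
wrist_force: [0.6, -0.2, -0.5]
finger_gap: 0.0424
grip_force: 20.5
```

```bash
python3 - <<'E'
from h import *
c=snap('wrist','w6');b=snap('side','d6');b=snap('side','d6'); s=get_state(); print(s['clock'],s['tcp_pos'],s['wrist_force'],s['finger_gap'])
u,v=map(int,proj(b,s['tcp_pos'])); print(u,v)
o=np.hstack([cv2.resize(c['image'][150:340,160:374],(400,355)),cv2.resize(b['image'][v-50:v+30,u-45:u+45],(400,355))])
cv2.imwrite('pics/c6.png',o)
E
```

```text
12.825 [ 0.46719743 -0.21589963  0.15427571] [ 0.0118746   0.2406125  -1.30777087] 0.04259818118485472
257 205
```

View pics/c6.png

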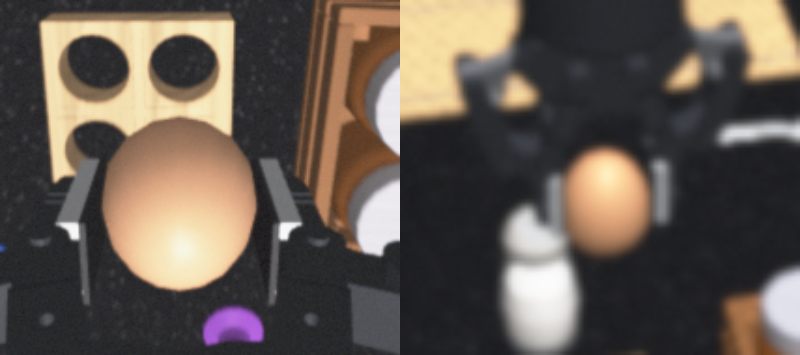

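The egg is held upright between the pads in both views: at (180,205) in the left half and (605,200) in the right half. I'll carry it towards the plate and look at the cup there.

Request:
send_rows([
  {"dx": 0, "dy": 0.8, "dz": 0.8, "roll": 0, "claw": -0.2},
  {"dx": 0, "dy": 2.4, "dz": 1.6, "roll": 0, "claw": -0.2},
  {"dx": 0, "dy": 4.2, "dz": 1.6, "roll": 0, "claw": -0.2},
  {"dx": 0, "dy": 6, "dz": 1.6, "roll": 0, "claw": -0.2},
  {"dx": 0, "dy": 7.8, "dz": 1.6, "roll": 0, "claw": -0.2},
])

```text
clock: 13.45
tcp_pos: [0.4651, -0.0188, 0.191]
orientation: [-0.001, 0.708, 0.707, -0.001]
wrist_force: [1.3, -0.7, 0.2]
finger_gap: 0.0431
grip_force: 20.6
```

Request:
send_rows([
  {"dx": 0, "dy": 1.8, "dz": 0, "roll": 0, "claw": -0.2},
  {"dx": 0.1, "dy": 3.6, "dz": 0, "roll": 0, "claw": -0.2},
  {"dx": 0.1, "dy": 5.2, "dz": 0, "roll": 0, "claw": -0.2},
  {"dx": 0.1, "dy": 6.4, "dz": 0, "roll": 0, "claw": -0.2},
  {"dx": 0.1, "dy": 7.2, "dz": 0, "roll": 0, "claw": -0.2},
])

```text
clock: 14.08
tcp_pos: [0.4675, 0.1608, 0.1908]
orientation: [-0.001, 0.707, 0.707, -0.001]
wrist_force: [1.0, 0.2, -1.4]
finger_gap: 0.0427
grip_force: 20.6
```

```bash
python3 - <<'E'
from h import *
np.set_printoptions(precision=4,suppress=True)
c=snap('wrist','w7');c=snap('wrist','w7');b=snap('side','d7');a=snap('scene','s7'); s=get_state(); print(s['clock'],s['tcp_pos'],s['wrist_force'],s['finger_gap'])
im=c['image'];u,v=map(int,proj(c,[.47,.237,.075]));print(u,v)
o=np.hstack([cv2.resize(im[max(v-60,0):v+60,u-60:u+60],(480,480))]);cv2.imwrite('pics/c7.png',o);print(max(v-60,0),u-60)
E
```

```text
14.275 [0.468  0.1595 0.1913] [ 1.0974 -0.5486 -0.6449] 0.042640640494413275
260 108
48 200
```

View pics/c7.png

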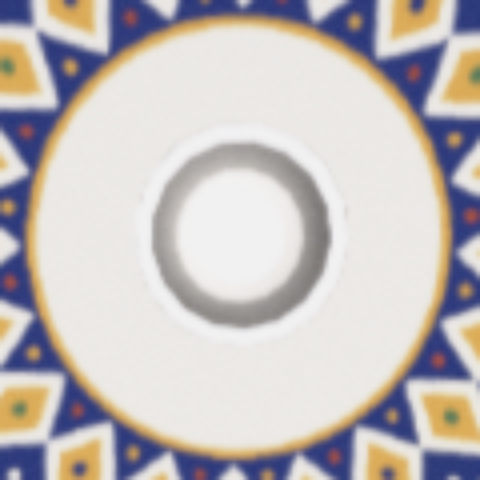

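The cup is centred in the plate: rim centre at crop (242,233), gold ring centre at crop (239,237).

```bash
python3 - <<'E'
from h import *
np.set_printoptions(precision=4,suppress=True)
c=load('w7')
print('rim',at(c,260.4,106.1,.075),'ring',at(c,259.7,107,.02),[at(c,200+x/4,48+y/4,.02) for x,y in ((28,237),(449,237),(239,17),(239,456))])
hsv=cv2.cvtColor(c['image'],cv2.COLOR_BGR2HSV);m=cv2.inRange(hsv,(5,80,80),(16,255,255));m[:180]=0;m[:,:190]=0;m[:,330:]=0
k=max(cv2.findContours(m,0,2)[0],key=cv2.contourArea);x,y,w,h=cv2.boundingRect(k);print(x,y,w,h,'egg centre at z',at(c,x+w/2-.5,y+h/2-.5,.1913-.0135+.026))
E
```

```text
rim [0.4698 0.2386 0.075 ] ring [0.4698 0.2377 0.02  ] [array([0.4135, 0.2374, 0.02  ]), array([0.5259, 0.2376, 0.02  ]), array([0.4695, 0.2906, 0.02  ]), array([0.4702, 0.1783, 0.02  ])]
203 181 95 125 egg centre at z [0.4632 0.1716 0.2038]
```

Request:
send_rows([
  {"dx": 0.07, "dy": 0.8, "dz": 0, "roll": 0, "claw": -0.2},
  {"dx": 0.07, "dy": 2, "dz": 0, "roll": 0, "claw": -0.2},
  {"dx": 0.07, "dy": 2.8, "dz": 0, "roll": 0, "claw": -0.2},
  {"dx": 0.07, "dy": 3.1, "dz": -0.6, "roll": 0, "claw": -0.2},
  {"dx": 0.07, "dy": 3.1, "dz": -1.6, "roll": 0, "claw": -0.2},
])

```text
clock: 14.9
tcp_pos: [0.4712, 0.2372, 0.1518]
orientation: [0.0, 0.707, 0.707, 0.0]
wrist_force: [0.0, 0.0, -1.2]
finger_gap: 0.0427
grip_force: 20.6
```

Request:
send_rows([
  {"dx": 0, "dy": 0, "dz": -1.1, "roll": 0, "claw": -0.2},
  {"dx": 0, "dy": 0, "dz": -1.9, "roll": 0, "claw": -0.2},
  {"dx": 0, "dy": 0, "dz": -2.4, "roll": 0, "claw": -0.2},
  {"dx": 0, "dy": 0, "dz": -2.6, "roll": 0, "claw": -0.2},
  {"dx": 0, "dy": 0, "dz": -2.6, "roll": 0, "claw": -0.2},
])

```text
clock: 15.52
tcp_pos: [0.4709, 0.2369, 0.0876]
orientation: [0.0, 0.708, 0.707, -0.0]
wrist_force: [-0.2, -0.6, -0.4]
finger_gap: 0.0427
grip_force: 20.6
```

```bash
python3 - <<'E'
from h import *
c=snap('wrist','w8');b=snap('side','d8');c=snap('scene','s8'); s=get_state(); print(s['clock'],s['tcp_pos'],s['wrist_force'],s['finger_gap'])
E
```

```text
15.675 [0.47143079 0.23730224 0.08837374] [ 0.17610691  0.21456663 -0.7070341 ] 0.042640543697698666
```

Request:
send_rows([
  {"dx": -0.05, "dy": 0, "dz": -0.1, "roll": 0, "claw": -0.2},
  {"dx": -0.05, "dy": 0, "dz": -0.2, "roll": 0, "claw": -0.2},
  {"dx": -0.05, "dy": 0, "dz": -0.3, "roll": 0, "claw": -0.2},
  {"dx": -0.05, "dy": 0, "dz": -0.4, "roll": 0, "claw": -0.2},
  {"dx": -0.05, "dy": 0, "dz": -0.43, "roll": 0, "claw": -0.2},
])

```text
clock: 16.3
tcp_pos: [0.4707, 0.2375, 0.0777]
orientation: [0.001, 0.708, 0.707, 0.001]
wrist_force: [0.2, -0.3, 7.5]
finger_gap: 0.0426
grip_force: 21.1
```

Request:
send_rows([
  {"dx": 0, "dy": 0, "dz": -0.02, "roll": 0, "claw": -0.2},
  {"dx": 0, "dy": 0, "dz": -0.05, "roll": 0, "claw": -0.2},
  {"dx": 0, "dy": 0, "dz": -0.07, "roll": 0, "claw": -0.2},
  {"dx": 0, "dy": 0, "dz": -0.07, "roll": 0, "claw": -0.2},
  {"dx": 0, "dy": 0, "dz": -0.07, "roll": 0, "claw": -0.2},
])

```text
clock: 16.92
tcp_pos: [0.471, 0.2376, 0.0774]
orientation: [0.001, 0.708, 0.707, 0.002]
wrist_force: [-2.4, -1.0, 13.3]
finger_gap: 0.0423
grip_force: 21.5
```

Request:
send_rows([
  {"dx": 0, "dy": 0, "dz": 0.06, "roll": 0, "claw": -0.2},
  {"dx": 0, "dy": 0, "dz": 0.06, "roll": 0, "claw": 0.08},
  {"dx": 0, "dy": 0, "dz": 0.06, "roll": 0, "claw": 0.2},
  {"dx": 0, "dy": 0, "dz": 0.06, "roll": 0, "claw": 0.4},
  {"dx": 0, "dy": 0, "dz": 0.3, "roll": 0, "claw": 0.4},
])

```text
clock: 17.55
tcp_pos: [0.4689, 0.2369, 0.0821]
orientation: [-0.0, 0.708, 0.707, -0.001]
wrist_force: [-0.7, -0.5, 0.2]
finger_gap: 0.0598
grip_force: 0.0
```

Request:
send_rows([
  {"dx": 0, "dy": 0, "dz": 1.2, "roll": 0, "claw": 0.4},
  {"dx": 0, "dy": 0, "dz": 2.5, "roll": 0, "claw": 0.4},
  {"dx": 0, "dy": -0.5, "dz": 4, "roll": 0, "claw": 0.4},
  {"dx": 0, "dy": -1.5, "dz": 5, "roll": 0, "claw": 0.4},
  {"dx": 0, "dy": -2.5, "dz": 5, "roll": 0, "claw": 0.4},
])

```text
clock: 18.18
tcp_pos: [0.471, 0.1745, 0.2105]
orientation: [0.001, 0.707, 0.707, 0.002]
wrist_force: [-0.4, -0.1, 0.0]
finger_gap: 0.0597
grip_force: 0.0
```

```bash
python3 - <<'E'
from h import *
c=snap('wrist','w9');b=snap('side','d9');a=snap('scene','s9'); s=get_state(); print(s['clock'],s['joint_pos'],s['tcp_pos'],s['finger_gap'])
u,v=map(int,proj(c,[.47,.237,.075]));x,y=map(int,proj(b,[.47,.237,.075]));p,q=map(int,proj(a,[.47,.237,.075]));print(u,v,x,y,p,q)
f=lambda i,u,v,r: cv2.resize(i[max(v-r,0):v+r,u-r:u+r],(266,266))
cv2.imwrite('pics/c9.png',np.hstack([f(c['image'],u,v,70),f(b['image'],x,y,35),f(a['image'],p,q,40)]))
E
```

```text
18.325 [ 1.94300389e-01  1.77987577e-01 -1.88184732e-01  1.20382107e+00
  1.84363014e-04  1.76825443e+00] [0.46965268 0.1740103  0.20810378] 0.059942397143459863
255 121 230 124 201 240
```

View pics/c9.png

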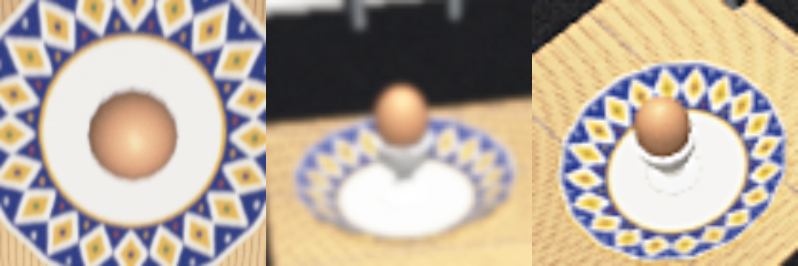

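The egg stands upright in the cup in all three views: (133,135), (402,114) and (663,125). Next is the spoon, so I'll turn the tool and hover over it.

Request:
send_rows([
  {"dx": 0.5, "dy": -1, "dz": 0, "roll": 1.2, "claw": 0.2},
  {"dx": 1.5, "dy": -2.4, "dz": 0, "roll": 2.5, "claw": 0},
  {"dx": 3, "dy": -4, "dz": 0, "roll": 3.8, "claw": -0.4},
  {"dx": 4.2, "dy": -5.4, "dz": 0, "roll": 5.1, "claw": -0.4},
  {"dx": 5, "dy": -6.4, "dz": 0, "roll": 6.4, "claw": -0.4},
])

```text
clock: 18.95
tcp_pos: [0.5958, 0.0139, 0.2068]
orientation: [-0.0, 0.33, 0.944, 0.0]
wrist_force: [-0.1, -0.5, 1.2]
finger_gap: 0.0257
grip_force: 0.0
```

Request:
send_rows([
  {"dx": 0.5, "dy": -0.4, "dz": -0.5, "roll": 1.2, "claw": -0.4},
  {"dx": 0.5, "dy": -0.4, "dz": -1, "roll": 2.4, "claw": -0.4},
  {"dx": 0.5, "dy": -0.4, "dz": -1.5, "roll": 3.4, "claw": -0.4},
  {"dx": 0.5, "dy": -0.4, "dz": -1.5, "roll": 4.2, "claw": -0.4},
  {"dx": 0.5, "dy": -0.4, "dz": -1.5, "roll": 4.2, "claw": -0.4},
])

```text
clock: 19.58
tcp_pos: [0.6069, 0.0056, 0.1694]
orientation: [-0.001, 0.046, 0.999, 0.0]
wrist_force: [-0.6, -0.5, 0.2]
finger_gap: 0.0255
grip_force: 0.0
```

```bash
cat > sp.py <<'E'
from h import *
import sys
np.set_printoptions(precision=4,suppress=True)
f=sys.argv[1]; x0,x1,y0,y1=map(float,sys.argv[2:6])
c=snap('wrist',f);c=snap('wrist',f);s=get_state(); print(s['clock'],s['joint_pos'],s['tcp_pos'],s['orientation'],s['finger_gap'])
# rectify the table plane: 1 px = 0.5 mm
z=float(sys.argv[6]); n=int((x1-x0)/.0005);k=int((y1-y0)/.0005)
q=np.float32([proj(c,[x,y,z]) for x,y in((x0,y0),(x1,y0),(x1,y1),(x0,y1))])
H=cv2.getPerspectiveTransform(q,np.float32([(0,0),(n,0),(n,k),(0,k)]))
im=cv2.warpPerspective(c['image'],H,(n,k)); cv2.imwrite('pics/r_%s.png'%f,im)
hsv=cv2.cvtColor(im,cv2.COLOR_BGR2HSV);m=cv2.inRange(hsv,(0,0,110),(180,40,255))
cs=cv2.findContours(m,0,2)[0]
for t in sorted(cs,key=cv2.contourArea)[-3:]:
    (cx,cy),wh,ang=cv2.minAreaRect(t);p=t.reshape(-1,2)*.0005+[x0,y0]
    print('blob area',cv2.contourArea(t),'rect',x0+cx*.0005,y0+cy*.0005,np.array(wh)*.0005,ang,'xmin',p[p[:,0].argmin()],'xmax',p[p[:,0].argmax()],'y',p[:,1].min(),p[:,1].max())
    for X in np.arange(p[:,0].min()+.01,p[:,0].max(),.02):
        r=p[abs(p[:,0]-X)<.0007]; print('   x %.3f mid %.4f w %.4f'%(X,(r[:,1].min()+r[:,1].max())/2,np.ptp(r[:,1])))
E
python3 sp.py w10 .5 .72 -.06 .06 .005
```

```text
19.675 [-0.1236  0.3984  0.0177  1.1905  0.0003 -0.0303] [0.6071 0.0053 0.1699] [-0.0001  0.0466  0.9989  0.0001] 0.025572336448700144
blob area 249.5 rect 0.71625 -0.05325 [0.0135 0.0055] 90.0 xmin [ 0.7135 -0.059 ] xmax [ 0.719  -0.0465] y -0.06 -0.0465
blob area 8257.5 rect 0.6051341857910156 -0.0006877746582031191 [0.0301 0.1399] 88.31531524658203 xmin [0.5355 0.0085] xmax [ 0.675 -0.005] y -0.016999999999999994 0.016Traceback (most recent call last):
  File "sp.py", line 17, in <module>
    r=p[abs(p[:,0]-X)<.0007]; print('   x %.3f mid %.4f w %.4f'%(X,(r[:,1].min()+r[:,1].max())/2,np.ptp(r[:,1])))
                                                                    ~~~~~~~~~~^^
    return umr_minimum(a, axis, None, out, keepdims, initial, where)
ValueError: zero-size array to reduction operation minimum which has no identity
```

```bash
cat > prof.py <<'E'
from h import *
import sys
f=sys.argv[1]; x0,y0=map(float,sys.argv[2:4])
im=cv2.imread('pics/r_%s.png'%f);m=cv2.inRange(cv2.cvtColor(im,cv2.COLOR_BGR2HSV),(0,0,110),(180,40,255))
n,l,st,_=cv2.connectedComponentsWithStats(m);m=(l==1+st[1:,4].argmax())
xs=np.flatnonzero(m.any(0));print('x',x0+xs[0]*.0005,x0+xs[-1]*.0005)
for u in range(xs[0]+2,xs[-1],12):
    r=np.flatnonzero(m[:,u]);print('%.4f: %.4f..%.4f n%d'%(x0+u*.0005,y0+r[0]*.0005,y0+r[-1]*.0005,len(r)))
E
python3 prof.py w10 .5 -.06
```

```text
x 0.5355 0.675
0.5365: 0.0065..0.0130 n14
0.5425: 0.0025..0.0155 n27
0.5485: 0.0015..0.0160 n30
0.5545: 0.0010..0.0150 n29
0.5605: 0.0010..0.0140 n27
0.5665: 0.0010..0.0130 n25
0.5725: 0.0005..0.0120 n24
0.5785: 0.0000..0.0110 n23
0.5845: -0.0005..0.0100 n22
0.5905: -0.0005..0.0090 n20
0.5965: -0.0010..0.0085 n20
0.6025: -0.0015..0.0075 n19
0.6085: -0.0020..0.0065 n18
0.6145: -0.0020..0.0055 n16
0.6205: -0.0025..0.0045 n15
0.6265: -0.0040..0.0050 n19
0.6325: -0.0095..0.0065 n33
0.6385: -0.0140..0.0115 n52
0.6445: -0.0165..0.0125 n59
0.6505: -0.0170..0.0130 n61
0.6565: -0.0165..0.0115 n57
0.6625: -0.0155..0.0100 n52
0.6685: -0.0135..0.0065 n41
0.6745: -0.0060..-0.0005 n12
```

Request:
send_rows([
  {"dx": -0.08, "dy": -0.09, "dz": -1.5, "roll": -0.08, "claw": -0.4},
  {"dx": -0.08, "dy": -0.09, "dz": -3, "roll": -0.08, "claw": -0.4},
  {"dx": -0.08, "dy": -0.09, "dz": -4.5, "roll": -0.08, "claw": -0.4},
  {"dx": -0.08, "dy": -0.09, "dz": -5.8, "roll": -0.08, "claw": -0.4},
  {"dx": -0.08, "dy": -0.09, "dz": -6.3, "roll": -0.08, "claw": -0.4},
])

```text
clock: 20.3
tcp_pos: [0.6036, 0.0028, 0.0107]
orientation: [-0.002, 0.052, 0.999, 0.0]
wrist_force: [0.1, 0.4, -0.2]
finger_gap: 0.0258
grip_force: 0.0
```

Request:
send_rows([
  {"dx": 0, "dy": 0, "dz": -0.1, "roll": 0, "claw": -0.4},
  {"dx": 0, "dy": 0, "dz": -0.2, "roll": 0, "claw": -0.4},
  {"dx": 0, "dy": 0, "dz": -0.25, "roll": 0, "claw": -0.4},
  {"dx": 0, "dy": 0, "dz": -0.25, "roll": 0, "claw": -0.4},
  {"dx": 0, "dy": 0, "dz": -0.25, "roll": 0, "claw": -0.4},
])

```text
clock: 20.92
tcp_pos: [0.6053, 0.0023, 0.0068]
orientation: [0.0, 0.052, 0.999, 0.0]
wrist_force: [0.8, 0.2, 0.8]
finger_gap: 0.0255
grip_force: 0.0
```

Request:
send_rows([
  {"dx": 0, "dy": 0, "dz": -0.08, "roll": 0, "claw": -0.4},
  {"dx": 0, "dy": 0, "dz": -0.15, "roll": 0, "claw": -0.4},
  {"dx": 0, "dy": 0, "dz": -0.15, "roll": 0, "claw": -0.7},
  {"dx": 0, "dy": 0, "dz": -0.15, "roll": 0, "claw": -1},
  {"dx": 0, "dy": 0, "dz": -0.15, "roll": 0, "claw": -1},
], grip_force=25)

```text
clock: 21.55
tcp_pos: [0.605, 0.0024, 0.0025]
orientation: [-0.0, 0.052, 0.999, 0.0]
wrist_force: [-0.8, -0.1, -0.6]
finger_gap: 0.0208
grip_force: 24.4
```

Request:
send_rows([
  {"dx": 0, "dy": 0, "dz": 0, "roll": 0, "claw": -1},
  {"dx": 0, "dy": 0, "dz": 0, "roll": 0, "claw": -1},
  {"dx": 0, "dy": 0, "dz": 0.2, "roll": 0, "claw": -1},
  {"dx": 0, "dy": 0, "dz": 0.5, "roll": 0, "claw": -1},
  {"dx": 0, "dy": 0, "dz": 1, "roll": 0, "claw": -1},
])

```text
clock: 22.18
tcp_pos: [0.6049, 0.0024, 0.0282]
orientation: [-0.0, 0.052, 0.999, 0.0]
wrist_force: [0.3, 0.7, -0.4]
finger_gap: 0.0206
grip_force: 24.4
```

```bash
python3 - <<'E'
from h import *
c=snap('wrist','w11');b=snap('side','d11');s=get_state();print(s['clock'],s['finger_gap'],s['grip_force'],s['tcp_pos'])
u,v=map(int,proj(c,s['tcp_pos']));print(u,v)
x,y=map(int,proj(b,s['tcp_pos']))
cv2.imwrite('pics/c11.png',np.hstack([cv2.resize(c['image'][84:384,110:410],(500,500)),cv2.resize(b['image'][y-40:y+40,x-24:x+24],(300,500))]))
E
```

```text
22.275 0.02082423005699595 24.39491896686377 [0.6065568  0.00218745 0.02978424]
256 254
```

View pics/c11.png

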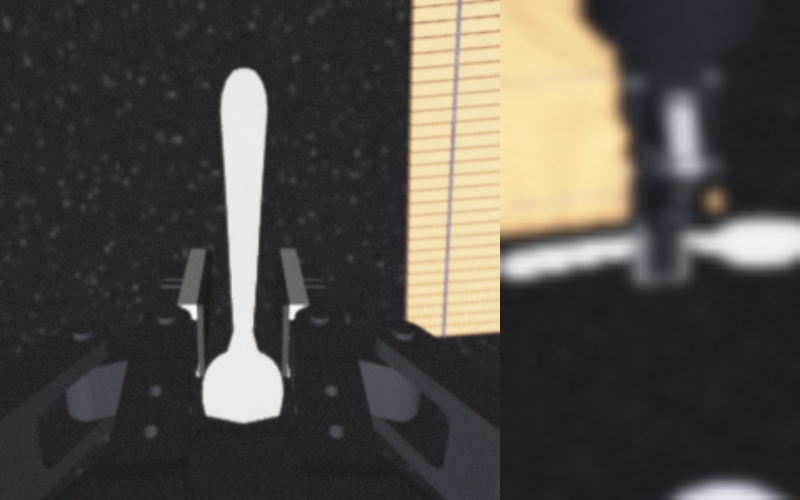

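```bash
python3 - <<'E'
from h import *
np.set_printoptions(precision=4,suppress=True)
c=load('w11');b=load('d11')
f=lambda x,y:(110+x*.6,84+y*.6)
for z in (.005,.02,.03,.04): print(z,'end',at(c,*f(243,68),z),'neck',at(c,*f(243,340),z),'width',at(c,*f(220,105),z)[1]-at(c,*f(267,105),z)[1], 'bowl w',at(c,*f(202,385),z)[1]-at(c,*f(283,385),z)[1])
m=cv2.inRange(cv2.cvtColor(b['image'],cv2.COLOR_BGR2HSV),(0,0,120),(180,50,255));m[:150]=0;m[215:]=0;m[:,:255]=0;m[:,335:]=0
ys,xs=np.nonzero(m);print([(x,ys[xs==x].mean()) for x in (xs.min(),xs.min()+3,xs.max()-3,xs.max())])
print('proj side, unlifted ends',proj(b,[.5355,.0095,.005]),proj(b,[.675,-.004,.005]),' lifted 27mm',proj(b,[.5355,.0095,.032]),proj(b,[.675,-.004,.032]))
for k in range(0): pass
print('gap px', [proj(c,[.605,.0024+d,.03]) for d in (-.0104,.0104)])
E
```

```text
0.005 end [0.5373 0.0091 0.005 ] neck [ 0.6468 -0.0021  0.005 ] width -0.016523868534794237 bowl w -0.0346740497145347
0.02 end [0.5364 0.0092 0.02  ] neck [ 0.6359 -0.001   0.02  ] width -0.015029638109784043 bowl w -0.03153852367638719
0.03 end [0.5358 0.0092 0.03  ] neck [ 0.6287 -0.0003  0.03  ] width -0.014033484493110579 bowl w -0.02944817298428884
0.04 end [0.5351 0.0093 0.04  ] neck [0.6215 0.0004 0.04  ] width -0.013037330876437114 bowl w -0.027357822292190484
[(np.int64(268), np.float64(180.0)), (np.int64(271), np.float64(180.0)), (np.int64(331), np.float64(190.0)), (np.int64(334), np.float64(190.5))]
proj side, unlifted ends (np.float64(266.5983561994239), np.float64(187.42832514844076)) (np.float64(316.5712084180939), np.float64(184.09217230256266))  lifted 27mm (np.float64(266.65917648764525), np.float64(179.91284772749333)) (np.float64(317.35157622568477), np.float64(176.5741890280885))
gap px [(np.float64(237.92556094021424), np.float64(253.51972421054055)), (np.float64(274.672860477601), np.float64(250.12273534103005))]
```

The spoon is held: its measured width and side-view height both fit a lift of 27 mm, and it hangs level with the bowl end (243,385) away from the robot. I'll carry it to the right of the plate.

Request:
send_rows([
  {"dx": 0, "dy": 0.3, "dz": 1, "roll": 0, "claw": -1},
  {"dx": -1.4, "dy": 1.2, "dz": 1.2, "roll": 0.2, "claw": -1},
  {"dx": -2.9, "dy": 2.2, "dz": 1.2, "roll": 0.4, "claw": -1},
  {"dx": -4.3, "dy": 3.1, "dz": 1.2, "roll": 0.61, "claw": -1},
  {"dx": -5.2, "dy": 3.7, "dz": 1.2, "roll": 0.61, "claw": -1},
])

```text
clock: 22.9
tcp_pos: [0.4731, 0.0957, 0.0577]
orientation: [-0.0, 0.009, 1.0, 0.0]
wrist_force: [-0.7, -0.2, 0.3]
finger_gap: 0.0207
grip_force: 24.5
```

Request:
send_rows([
  {"dx": -0.3, "dy": 0.2, "dz": 0, "roll": 0, "claw": -1},
  {"dx": -0.3, "dy": 0.2, "dz": -0.4, "roll": 0, "claw": -1},
  {"dx": -0.3, "dy": 0.2, "dz": -0.8, "roll": 0, "claw": -1},
  {"dx": -0.3, "dy": 0.2, "dz": -1.2, "roll": 0, "claw": -1},
  {"dx": -0.3, "dy": 0.2, "dz": -1.2, "roll": 0, "claw": -1},
])

```text
clock: 23.52
tcp_pos: [0.4669, 0.0994, 0.0262]
orientation: [-0.001, 0.009, 1.0, -0.0]
wrist_force: [-0.8, 0.1, -0.7]
finger_gap: 0.0208
grip_force: 24.5
```

```bash
python3 - <<'E'
from h import *
s=get_state();print(s['clock'],s['tcp_pos'],s['orientation'],s['finger_gap'],s['wrist_force'])
c=snap('wrist','w12');np.set_printoptions(precision=4,suppress=True)
im=c['image'];hsv=cv2.cvtColor(im,cv2.COLOR_BGR2HSV);m=cv2.inRange(hsv,(0,0,120),(180,30,255));m[:,:215]=0;m[:,300:]=0;m[:90]=0;m[230:]=0
n,l,st,ce=cv2.connectedComponentsWithStats(m);i=1+st[1:,4].argmax();ys,xs=np.nonzero(l==i);print(st[i])
for y in range(ys.min(),ys.max(),15): r=xs[ys==y];print(y,r.min(),r.max(),at(c,(r.min()+r.max())/2,y,s['tcp_pos'][2]))
E
```

```text
23.525 [0.46690897 0.09942887 0.02617136] [-1.25830154e-03  9.37071812e-03  9.99955302e-01 -3.36167111e-05] 0.020796684346776027 [-0.83574592  0.12106647 -0.68768198]
[ 243  125   27  105 2305]
125 253 259 [0.3976 0.1007 0.0262]
140 244 268 [0.405  0.1005 0.0262]
155 243 269 [0.4126 0.1004 0.0262]
170 244 268 [0.4204 0.1003 0.0262]
185 245 267 [0.4285 0.1001 0.0262]
200 246 266 [0.4368 0.1    0.0262]
215 247 265 [0.4455 0.0998 0.0262]
```

Request:
send_rows([
  {"dx": 0, "dy": 0.04, "dz": -0.25, "roll": 0, "claw": -1},
  {"dx": 0, "dy": 0.04, "dz": -0.5, "roll": 0, "claw": -1},
  {"dx": 0, "dy": 0.04, "dz": -0.7, "roll": 0, "claw": -1},
  {"dx": 0, "dy": 0.04, "dz": -0.8, "roll": 0, "claw": -1},
  {"dx": 0, "dy": 0.04, "dz": -0.8, "roll": 0, "claw": -1},
])

```text
clock: 24.2
tcp_pos: [0.4674, 0.1009, 0.0074]
orientation: [-0.0, 0.009, 1.0, 0.0]
wrist_force: [-0.2, 0.7, -0.2]
finger_gap: 0.0208
grip_force: 24.5
```

Request:
send_rows([
  {"dx": 0, "dy": 0, "dz": 0, "roll": 0, "claw": -1},
  {"dx": 0, "dy": 0, "dz": -0.03, "roll": 0, "claw": -1},
  {"dx": 0, "dy": 0, "dz": -0.03, "roll": 0, "claw": -1},
  {"dx": 0, "dy": 0, "dz": -0.03, "roll": 0, "claw": -1},
  {"dx": 0, "dy": 0, "dz": -0.03, "roll": 0, "claw": -1},
])

```text
clock: 24.82
tcp_pos: [0.4675, 0.1009, 0.0068]
orientation: [0.0, 0.009, 1.0, 0.0]
wrist_force: [-0.2, -0.1, 0.3]
finger_gap: 0.0209
grip_force: 24.5
```

Request:
send_rows([
  {"dx": 0, "dy": 0, "dz": -0.03, "roll": 0, "claw": -1},
  {"dx": 0, "dy": 0, "dz": -0.06, "roll": 0, "claw": -1},
  {"dx": 0, "dy": 0, "dz": -0.06, "roll": 0, "claw": -1},
  {"dx": 0, "dy": 0, "dz": -0.06, "roll": 0, "claw": -1},
  {"dx": 0, "dy": 0, "dz": -0.06, "roll": 0, "claw": -1},
])

```text
clock: 25.45
tcp_pos: [0.4675, 0.1009, 0.0054]
orientation: [0.0, 0.009, 1.0, 0.0]
wrist_force: [-0.3, -0.1, 1.2]
finger_gap: 0.021
grip_force: 24.6
```

Request:
send_rows([
  {"dx": 0, "dy": 0, "dz": 0, "roll": 0, "claw": -0.5},
  {"dx": 0, "dy": 0, "dz": 0, "roll": 0, "claw": -0.35},
  {"dx": 0, "dy": 0, "dz": 0, "roll": 0, "claw": -0.3},
  {"dx": 0, "dy": 0, "dz": 0.1, "roll": 0, "claw": -0.3},
  {"dx": 0, "dy": 0, "dz": 0.8, "roll": 0, "claw": -0.3},
])

```text
clock: 26.08
tcp_pos: [0.4664, 0.1008, 0.0247]
orientation: [-0.001, 0.009, 1.0, -0.0]
wrist_force: [0.1, -0.0, -0.8]
finger_gap: 0.0295
grip_force: 0.0
```

Request:
send_rows([
  {"dx": 0, "dy": 0, "dz": 1.5, "roll": 0, "claw": -0.3},
  {"dx": 0, "dy": 0, "dz": 3, "roll": 0, "claw": -0.3},
  {"dx": 0, "dy": 0, "dz": 4.5, "roll": 0, "claw": 0.3},
  {"dx": 0, "dy": 0, "dz": 6, "roll": 0, "claw": 0.3},
  {"dx": 0, "dy": 0, "dz": 6.5, "roll": 0, "claw": 0.3},
])

```text
clock: 26.7
tcp_pos: [0.4689, 0.1009, 0.1903]
orientation: [0.002, 0.009, 1.0, 0.0]
wrist_force: [-0.1, -0.1, -0.3]
finger_gap: 0.0553
grip_force: 0.0
```

```bash
python3 sp.py w13 .37 .56 .072 .14 .007 2>/dev/null|head -1; python3 - <<'E'
from h import *
im=cv2.imread('pics/r_w13.png');hsv=cv2.cvtColor(im,cv2.COLOR_BGR2HSV)
m=cv2.inRange(hsv,(0,0,110),(180,35,255));n,l,st,_=cv2.connectedComponentsWithStats(m);i=1+st[1:,4].argmax();m=l==i;xs=np.flatnonzero(m.any(0));print(st[i],.37+xs[0]*.0005,.37+xs[-1]*.0005)
for u in range(xs[0]+4,xs[-1],22): r=np.flatnonzero(m[:,u]);print('%.4f %.4f..%.4f'%(.37+u*.0005,.072+r[0]*.0005,.072+r[-1]*.0005))
E
```

```text
26.8 [ 0.0444  0.1447 -0.2765  1.147   0.0001  0.0623] [0.4684 0.1009 0.1889] [0.0013 0.009  1.     0.0001] 0.05557629963297841
[  57   26  278   58 7754] 0.3985 0.537
0.4005 0.0980..0.1060
0.4115 0.0955..0.1085
0.4225 0.0960..0.1075
0.4335 0.0960..0.1070
0.4445 0.0965..0.1060
0.4555 0.0965..0.1055
0.4665 0.0970..0.1040
0.4775 0.0975..0.1035
0.4885 0.0965..0.1040
0.4995 0.0890..0.1105
0.5105 0.0855..0.1135
0.5215 0.0865..0.1130
0.5325 0.0905..0.1080
```

Request:
send_rows([
  {"dx": 0, "dy": -1.5, "dz": 0, "roll": 0, "claw": 0.4},
  {"dx": -0.3, "dy": -3.7, "dz": 0, "roll": 0, "claw": 0.4},
  {"dx": -0.6, "dy": -5.9, "dz": 0, "roll": 0, "claw": 0.4},
  {"dx": -0.9, "dy": -8, "dz": 0, "roll": 0, "claw": 0.4},
  {"dx": -0.9, "dy": -9.3, "dz": 0, "roll": 0, "claw": 0.4},
])

```text
clock: 27.42
tcp_pos: [0.4434, -0.1333, 0.1859]
orientation: [-0.001, 0.01, 1.0, 0.001]
wrist_force: [0.4, 0.2, 0.8]
finger_gap: 0.0602
grip_force: 0.0
```

```bash
python3 - <<'E'
from h import *
np.set_printoptions(precision=4,suppress=True)
c=snap('wrist','w14');c=snap('wrist','w14');s=get_state();print(s['clock'],s['joint_pos'],s['tcp_pos'],s['finger_gap'])
print('pred',proj(c,[.446,-.134,.085]),proj(c,[.446,-.134,0]))
u,v=map(int,proj(c,[.446,-.134,.06]))
m=cv2.inRange(cv2.cvtColor(c['image'],cv2.COLOR_BGR2HSV),(0,0,90),(180,60,255))
y0,x0=max(v-60,0),u-50;mm=m[y0:v+45,x0:u+50]
n,l,st,ce=cv2.connectedComponentsWithStats(mm)
for i in 1+np.argsort(-st[1:,4])[:3]: print(st[i]+np.array([x0,y0,0,0,0]),ce[i]+[x0,y0])
b=load('d9');a=load('s9')
from m import tri
E
```

```text
27.525 [-0.4662  0.1218 -0.3109  1.1403 -0.0005 -0.4436] [ 0.4442 -0.1342  0.1859] 0.0598716127699863
pred (np.float64(258.3043249735836), np.float64(197.7046682474344)) (np.float64(257.64231620631114), np.float64(175.75500726604707))
[ 238  161   40   50 1571] [257.4379 185.7791]
```

Request:
send_rows([
  {"dx": 0.07, "dy": 0, "dz": -1.6, "roll": 0, "claw": 0.4},
  {"dx": 0.07, "dy": 0, "dz": -3.2, "roll": 0, "claw": 0.4},
  {"dx": 0.07, "dy": 0, "dz": -4.8, "roll": 0, "claw": 0.4},
  {"dx": 0.07, "dy": 0, "dz": -5.8, "roll": 0, "claw": 0.4},
  {"dx": 0.07, "dy": 0, "dz": -6.15, "roll": 0, "claw": 0.4},
])

```text
clock: 28.15
tcp_pos: [0.4445, -0.1297, 0.0315]
orientation: [-0.002, 0.009, 1.0, 0.001]
wrist_force: [-0.9, -0.0, 0.7]
finger_gap: 0.0599
grip_force: 0.0
```

Request:
send_rows([
  {"dx": 0, "dy": 0, "dz": 0, "roll": 0, "claw": 0.4},
  {"dx": 0, "dy": 0, "dz": 0, "roll": 0, "claw": 0.1},
  {"dx": 0, "dy": 0, "dz": 0, "roll": 0, "claw": -0.2},
  {"dx": 0, "dy": 0, "dz": 0, "roll": 0, "claw": -0.2},
  {"dx": 0, "dy": 0, "dz": 0, "roll": 0, "claw": -0.2},
], grip_force=30)

```text
clock: 28.78
tcp_pos: [0.4478, -0.132, 0.0354]
orientation: [0.001, 0.009, 1.0, -0.0]
wrist_force: [-1.6, 0.6, 5.5]
finger_gap: 0.0378
grip_force: 30.0
```

Request:
send_rows([
  {"dx": 0, "dy": 0, "dz": 0.4, "roll": 0, "claw": -0.2},
  {"dx": 0, "dy": 0, "dz": 1.2, "roll": 0, "claw": -0.2},
  {"dx": 0, "dy": 0, "dz": 2.6, "roll": 0, "claw": -0.2},
  {"dx": 0, "dy": 0, "dz": 4, "roll": 0, "claw": -0.2},
  {"dx": 0, "dy": 0, "dz": 5, "roll": 0, "claw": -0.2},
])

```text
clock: 29.4
tcp_pos: [0.4471, -0.1319, 0.1613]
orientation: [0.001, 0.009, 1.0, -0.0]
wrist_force: [1.1, -0.7, -1.3]
finger_gap: 0.0374
grip_force: 30.1
```

```bash
python3 - <<'E'
from h import *
np.set_printoptions(precision=4,suppress=True)
c=snap('wrist','w15');b=snap('side','d15');a=snap('scene','s15');s=get_state();t=s['tcp_pos'];print(s['clock'],t,s['finger_gap'],s['wrist_force'])
base=t[2]-.0345
for n,k in (('wrist',c),('side',b)):
    print(n,'pred top',proj(k,[t[0],t[1],base+.09]),'base',proj(k,[t[0],t[1],base]))
    m=cv2.inRange(cv2.cvtColor(k['image'],cv2.COLOR_BGR2HSV),(0,0,100),(180,50,255))
    u,v=map(int,proj(k,[t[0],t[1],base+.045])); r=60 if n=='wrist' else 28
    y0,x0=max(v-r,0),u-r; mm=m[y0:v+r,x0:u+r];N,l,st,ce=cv2.connectedComponentsWithStats(mm)
    for i in 1+np.argsort(-st[1:,4])[:3]: print(st[i]+np.array([x0,y0,0,0,0]),ce[i]+[x0,y0])
    if n=='wrist':
        for row in range(y0,v+r,8): q=np.flatnonzero(mm[row-y0]);print(row,(q.min()+x0,q.max()+x0,len(q)) if len(q) else '')
E
```

```text
29.55 [ 0.4478 -0.1321  0.1606] 0.037525413547200986 [-0.4502  0.123  -0.9144]
wrist pred top (np.float64(255.57929661124288), np.float64(321.78983769664313)) base (np.float64(255.498177843789), np.float64(225.70728464917713))
[ 218  200   82  120 7811] [255.8461 264.6961]
[196 235  21  43 401] [206.3466 255.8903]
[295 235  20  43 394] [304.3706 255.7005]
200 (np.int64(254), np.int64(255), 2)
208 (np.int64(234), np.int64(272), 39)
216 (np.int64(228), np.int64(279), 52)
224 (np.int64(223), np.int64(284), 62)
232 (np.int64(219), np.int64(287), 69)
240 (np.int64(207), np.int64(304), 86)
248 (np.int64(204), np.int64(307), 87)
256 (np.int64(201), np.int64(310), 89)
264 (np.int64(198), np.int64(312), 90)
272 (np.int64(202), np.int64(309), 87)
280 (np.int64(220), np.int64(296), 77)
288 (np.int64(218), np.int64(298), 81)
296 (np.int64(218), np.int64(298), 81)
304 (np.int64(220), np.int64(295), 76)
312 (np.int64(225), np.int64(302), 63)
side pred top (np.float64(241.29318165659492), np.float64(160.49981088826507)) base (np.float64(242.4889687015474), np.float64(191.3987732480788))
[215 163  37  32 389] [238.0103 180.5347]
[241 148  10  14  92] [244.5326 154.9891]
[250 164  12   7  70] [254.6143 166.7857]
```

Request:
send_rows([
  {"dx": 0.4, "dy": 0.8, "dz": 0.8, "roll": 0, "claw": -0.2},
  {"dx": 1.2, "dy": 2.4, "dz": 1.2, "roll": 0, "claw": -0.2},
  {"dx": 2, "dy": 4.2, "dz": 1.2, "roll": 0, "claw": -0.2},
  {"dx": 2.8, "dy": 6, "dz": 1.2, "roll": 0, "claw": -0.2},
  {"dx": 3.6, "dy": 7.8, "dz": 1.2, "roll": 0, "claw": -0.2},
])

```text
clock: 30.18
tcp_pos: [0.5365, 0.0648, 0.1875]
orientation: [-0.001, 0.009, 1.0, -0.0]
wrist_force: [0.0, -1.4, -1.6]
finger_gap: 0.0375
grip_force: 30.1
```

Request:
send_rows([
  {"dx": 0.8, "dy": 1.8, "dz": 0, "roll": 0, "claw": -0.2},
  {"dx": 1.6, "dy": 3.6, "dz": 0, "roll": 0, "claw": -0.2},
  {"dx": 2.4, "dy": 5.2, "dz": 0, "roll": 0, "claw": -0.2},
  {"dx": 2.9, "dy": 6.4, "dz": 0, "roll": 0, "claw": -0.2},
  {"dx": 3, "dy": 6.8, "dz": 0, "roll": 0, "claw": -0.2},
])

```text
clock: 30.8
tcp_pos: [0.6113, 0.2349, 0.1867]
orientation: [-0.001, 0.008, 1.0, -0.0]
wrist_force: [-0.0, 0.0, -0.7]
finger_gap: 0.0378
grip_force: 30.1
```

Request:
send_rows([
  {"dx": 0, "dy": 0, "dz": -0.8, "roll": 0, "claw": -0.2},
  {"dx": 0, "dy": 0, "dz": -2, "roll": 0, "claw": -0.2},
  {"dx": 0, "dy": 0, "dz": -3.4, "roll": 0, "claw": -0.2},
  {"dx": 0, "dy": 0, "dz": -4.2, "roll": 0, "claw": -0.2},
  {"dx": 0, "dy": 0, "dz": -4.6, "roll": 0, "claw": -0.2},
])

```text
clock: 31.42
tcp_pos: [0.6101, 0.2321, 0.0718]
orientation: [-0.002, 0.009, 1.0, -0.001]
wrist_force: [0.4, 0.3, 0.1]
finger_gap: 0.0375
grip_force: 30.1
```

```bash
python3 - <<'E'
from h import *
np.set_printoptions(precision=4,suppress=True)
c=snap('wrist','w16');b=snap('side','d16');a=snap('scene','s16');s=get_state();t=s['tcp_pos'];print(s['clock'],t,s['finger_gap'],s['wrist_force'])
# plate rim far edge and mat seen by the wrist camera; blue plate mask
hsv=cv2.cvtColor(c['image'],cv2.COLOR_BGR2HSV);m=cv2.inRange(hsv,(100,90,30),(130,255,255));ys,xs=np.nonzero(m);print(len(xs),xs.min(),xs.max(),ys.min(),ys.max())
print('pred plate far edge',proj(c,[.4697+.0915,.2347,.041]),'centre',proj(c,[.4697,.2365,.02]))
E
```

```text
31.575 [0.6114 0.2328 0.0738] 0.037644858675715424 [ 0.4319 -0.5062 -0.4214]
9602 19 511 0 362
pred plate far edge (np.float64(258.6523647628251), np.float64(155.59215317689043)) centre (np.float64(258.9844279603483), np.float64(-2.7786937984386384))
```

Request:
send_rows([
  {"dx": 0.07, "dy": 0.04, "dz": -0.4, "roll": 0, "claw": -0.2},
  {"dx": 0.07, "dy": 0.04, "dz": -0.8, "roll": 0, "claw": -0.2},
  {"dx": 0.07, "dy": 0.04, "dz": -1.15, "roll": 0, "claw": -0.2},
  {"dx": 0.07, "dy": 0.04, "dz": -1.3, "roll": 0, "claw": -0.2},
  {"dx": 0.07, "dy": 0.04, "dz": -1.35, "roll": 0, "claw": -0.2},
])

```text
clock: 32.2
tcp_pos: [0.6133, 0.2343, 0.0399]
orientation: [-0.0, 0.009, 1.0, -0.0]
wrist_force: [0.9, 1.0, -0.8]
finger_gap: 0.0373
grip_force: 30.1
```

Request:
send_rows([
  {"dx": 0, "dy": 0, "dz": -0.03, "roll": 0, "claw": -0.2},
  {"dx": 0, "dy": 0, "dz": -0.06, "roll": 0, "claw": -0.2},
  {"dx": 0, "dy": 0, "dz": -0.08, "roll": 0, "claw": -0.2},
  {"dx": 0, "dy": 0, "dz": -0.08, "roll": 0, "claw": -0.2},
  {"dx": 0, "dy": 0, "dz": -0.08, "roll": 0, "claw": -0.2},
])

```text
clock: 32.83
tcp_pos: [0.6137, 0.2344, 0.0386]
orientation: [0.0, 0.009, 1.0, 0.0]
wrist_force: [-0.1, 0.5, 0.5]
finger_gap: 0.0373
grip_force: 30.2
```

Request:
send_rows([
  {"dx": 0, "dy": 0, "dz": -0.03, "roll": 0, "claw": -0.2},
  {"dx": 0, "dy": 0, "dz": -0.06, "roll": 0, "claw": -0.2},
  {"dx": 0, "dy": 0, "dz": -0.06, "roll": 0, "claw": -0.2},
  {"dx": 0, "dy": 0, "dz": -0.06, "roll": 0, "claw": -0.2},
  {"dx": 0, "dy": 0, "dz": -0.06, "roll": 0, "claw": -0.2},
])

```text
clock: 33.45
tcp_pos: [0.6141, 0.2344, 0.0385]
orientation: [0.001, 0.009, 1.0, 0.0]
wrist_force: [-1.1, -0.4, 6.8]
finger_gap: 0.0374
grip_force: 31.4
```

Request:
send_rows([
  {"dx": 0, "dy": 0, "dz": 0.05, "roll": 0, "claw": -0.2},
  {"dx": 0, "dy": 0, "dz": 0.05, "roll": 0, "claw": 0.1},
  {"dx": 0, "dy": 0, "dz": 0.05, "roll": 0, "claw": 0.4},
  {"dx": 0, "dy": 0, "dz": 0.05, "roll": 0, "claw": 0.4},
  {"dx": 0, "dy": 0, "dz": 0.5, "roll": 0, "claw": 0.4},
])

```text
clock: 34.08
tcp_pos: [0.6126, 0.2341, 0.0485]
orientation: [-0.001, 0.009, 1.0, -0.0]
wrist_force: [0.0, -0.1, 0.9]
finger_gap: 0.0598
grip_force: 0.0
```

Request:
send_rows([
  {"dx": 0, "dy": 0, "dz": 1.4, "roll": 0, "claw": 0.4},
  {"dx": 0, "dy": 0, "dz": 3, "roll": 0, "claw": 0.4},
  {"dx": 0, "dy": 0, "dz": 5, "roll": 0, "claw": 0.4},
  {"dx": 0, "dy": 0, "dz": 7, "roll": 0, "claw": 0.4},
  {"dx": 0, "dy": -1, "dz": 8, "roll": 0, "claw": 0.4},
])

```text
clock: 34.7
tcp_pos: [0.6144, 0.2107, 0.2538]
orientation: [0.003, 0.008, 1.0, 0.001]
wrist_force: [0.3, -0.7, 0.2]
finger_gap: 0.0597
grip_force: 0.0
```

Request:
send_rows([
  {"dx": 0, "dy": -2, "dz": 0, "roll": 0, "claw": 0.4},
  {"dx": 0, "dy": -4.2, "dz": 0, "roll": 0, "claw": 0.4},
  {"dx": 0.1, "dy": -6.4, "dz": 0, "roll": 0, "claw": 0.4},
  {"dx": 0.2, "dy": -8.6, "dz": 0, "roll": 0, "claw": 0.4},
  {"dx": 0.3, "dy": -10.8, "dz": 0, "roll": 0, "claw": 0.4},
])

```text
clock: 35.33
tcp_pos: [0.621, -0.0623, 0.2505]
orientation: [0.001, 0.009, 1.0, -0.0]
wrist_force: [0.3, -0.5, 1.0]
finger_gap: 0.0599
grip_force: 0.0
```

Request:
send_rows([
  {"dx": 0, "dy": -2, "dz": 0, "roll": 0, "claw": 0.4},
  {"dx": 0.1, "dy": -3.8, "dz": 0, "roll": 0, "claw": 0.4},
  {"dx": 0.2, "dy": -5.2, "dz": 0, "roll": 0, "claw": 0.4},
  {"dx": 0.3, "dy": -6.2, "dz": 0, "roll": 0, "claw": 0.4},
  {"dx": 0.3, "dy": -6.4, "dz": 0, "roll": 0, "claw": 0.4},
])

```text
clock: 35.95
tcp_pos: [0.6286, -0.2219, 0.2494]
orientation: [0.0, 0.01, 1.0, 0.0]
wrist_force: [0.4, 0.2, -0.4]
finger_gap: 0.06
grip_force: 0.0
```

```bash
python3 - <<'E'
from h import *
np.set_printoptions(precision=4,suppress=True)
c=snap('wrist','w17');c=snap('wrist','w17');b=snap('side','d17');a=snap('scene','s17');s=get_state();t=s['tcp_pos'];print(s['clock'],t,s['joint_pos'],s['finger_gap'],s['wrist_force'])
print('pred knob',proj(c,[.630,-.219,.174]),'shoulder',proj(c,[.63,-.219,.149]))
hsv=cv2.cvtColor(c['image'],cv2.COLOR_BGR2HSV);u,v=map(int,proj(c,[.630,-.219,.165]))
m=cv2.inRange(hsv,(0,0,150),(180,50,255));mm=m[max(v-50,0):v+50,u-50:u+50];n,l,st,ce=cv2.connectedComponentsWithStats(mm)
for i in 1+np.argsort(-st[1:,4])[:4]: print(st[i][2:],ce[i]+[u-50,max(v-50,0)])
E
```

```text
36.15 [ 0.6286 -0.2193  0.2495] [-0.4563  0.4982  0.367   1.4399  0.0005 -0.4397] 0.059776017442520764 [-0.039   0.6337  0.5541]
pred knob (np.float64(258.6646803986034), np.float64(206.9051756927693)) shoulder (np.float64(258.330283443624), np.float64(197.4738405658025))
[ 21  44 710] [216.4028 180.9408]
[ 14  14 159] [255.5409 208.4843]
[9 1 9] [259. 153.]
```

Request:
send_rows([
  {"dx": 0.12, "dy": -0.08, "dz": -0.6, "roll": 0, "claw": 0.4},
  {"dx": 0.12, "dy": -0.08, "dz": -1.8, "roll": 0, "claw": 0.4},
  {"dx": 0.12, "dy": -0.08, "dz": -3.2, "roll": 0, "claw": 0.4},
  {"dx": 0.12, "dy": -0.08, "dz": -4.3, "roll": 0, "claw": 0.4},
  {"dx": 0.12, "dy": -0.08, "dz": -4.7, "roll": 0, "claw": 0.4},
])

```text
clock: 36.78
tcp_pos: [0.6302, -0.221, 0.1288]
orientation: [-0.002, 0.008, 1.0, 0.001]
wrist_force: [-0.1, -0.4, 0.6]
finger_gap: 0.0596
grip_force: 0.0
```

Request:
send_rows([
  {"dx": 0, "dy": 0, "dz": 0, "roll": 0, "claw": 0.4},
  {"dx": 0, "dy": 0, "dz": 0, "roll": 0, "claw": 0.2},
  {"dx": 0, "dy": 0, "dz": 0, "roll": 0, "claw": -0.1},
  {"dx": 0, "dy": 0, "dz": 0, "roll": 0, "claw": -0.1},
  {"dx": 0, "dy": 0, "dz": 0, "roll": 0, "claw": -0.1},
], grip_force=50)

```text
clock: 37.4
tcp_pos: [0.6327, -0.223, 0.1338]
orientation: [0.002, 0.009, 1.0, -0.001]
wrist_force: [0.3, 1.2, 5.9]
finger_gap: 0.0458
grip_force: 51.7
```

```bash
python3 - <<'E'
from h import *
s=get_state();print(s['clock'],s['tcp_pos'],s['finger_gap'],s['wrist_force'],s['ft_torque'])
E
```

```text
37.4 [ 0.63272774 -0.22297122  0.13384264] 0.045831457145481515 [0.27276621 1.22808073 5.94410383] [ 0.29429821 -0.06221878 -0.02654793]
```

Request:
send_rows([
  {"dx": 0, "dy": 0, "dz": 0.15, "roll": 0, "claw": -0.1},
  {"dx": 0, "dy": 0, "dz": 0.4, "roll": 0, "claw": -0.1},
  {"dx": 0, "dy": 0, "dz": 0.7, "roll": 0, "claw": -0.1},
  {"dx": 0, "dy": 0, "dz": 1, "roll": 0, "claw": -0.1},
  {"dx": 0, "dy": 0, "dz": 1.3, "roll": 0, "claw": -0.1},
])

```text
clock: 38.02
tcp_pos: [0.6316, -0.2227, 0.1649]
orientation: [0.0, 0.009, 1.0, 0.0]
wrist_force: [-0.8, 0.7, -2.0]
finger_gap: 0.0455
grip_force: 51.3
```

Request:
send_rows([
  {"dx": 0, "dy": 0, "dz": 0.4, "roll": 0, "claw": -0.1},
  {"dx": 0, "dy": 0, "dz": 0.8, "roll": 0, "claw": -0.1},
  {"dx": 0, "dy": 0, "dz": 1.2, "roll": 0, "claw": -0.1},
  {"dx": 0, "dy": 0, "dz": 1.6, "roll": 0, "claw": -0.1},
  {"dx": 0, "dy": 0, "dz": 2, "roll": 0, "claw": -0.1},
])

```text
clock: 38.65
tcp_pos: [0.6316, -0.2226, 0.215]
orientation: [0.0, 0.009, 1.0, 0.0]
wrist_force: [-0.2, -0.5, -1.3]
finger_gap: 0.0455
grip_force: 51.3
```

Request:
send_rows([
  {"dx": 0, "dy": 0, "dz": 0.5, "roll": 0, "claw": -0.1},
  {"dx": 0, "dy": 0, "dz": 1, "roll": 0, "claw": -0.1},
  {"dx": 0, "dy": 0, "dz": 1.4, "roll": 0, "claw": -0.1},
  {"dx": 0, "dy": 0, "dz": 1.7, "roll": 0, "claw": -0.1},
  {"dx": 0, "dy": 0, "dz": 1.8, "roll": 0, "claw": -0.1},
])

```text
clock: 39.28
tcp_pos: [0.6317, -0.2227, 0.2599]
orientation: [0.0, 0.009, 1.0, -0.0]
wrist_force: [-0.8, -0.6, -0.9]
finger_gap: 0.046
grip_force: 51.3
```

```bash
python3 - <<'E'
from h import *
np.set_printoptions(precision=4,suppress=True)
c=snap('wrist','w18');b=snap('side','d18');a=snap('scene','s18');s=get_state();t=s['tcp_pos'];print(s['clock'],t,s['joint_pos'],s['finger_gap'],s['wrist_force'])
# jar lids in the wrist view (grey-white discs)
hsv=cv2.cvtColor(b['image'],cv2.COLOR_BGR2HSV);m=cv2.inRange(hsv,(0,0,140),(180,45,255))
for p in ((.572,-.217),(.571,-.277),(.629,-.277)):
    u,v=map(int,proj(b,[*p,.08]));mm=m[v-14:v+14,u-16:u+16];ys,xs=np.nonzero(mm);print('jar lid',p,at(b,xs.mean()+u-16,ys.mean()+v-14,.08)[:2],len(xs))
# salt shaker as placed, in side and scene
for n,k in (('side',b),('scene',a)):
    hs=cv2.cvtColor(k['image'],cv2.COLOR_BGR2HSV);mm=cv2.inRange(hs,(0,0,120),(180,40,255));u,v=map(int,proj(k,[.6137,.2344,.05]));q=mm[v-26:v+26,u-16:u+16]
    N,l,st,ce=cv2.connectedComponentsWithStats(q);i=1+st[1:,4].argmax();print(n,'salt',st[i],ce[i]+[u-16,v-26],'pred top/base',proj(k,[.6137,.2344,.093]),proj(k,[.6137,.2344,.003]))
E
```

```text
39.425 [ 0.6315 -0.2226  0.2591] [-0.4587  0.5073  0.4047  1.4686  0.0001 -0.4407] 0.04571795434793512 [-0.6205 -0.0743 -1.8125]
jar lid (0.572, -0.217) [ 0.5757 -0.2251] 407
jar lid (0.571, -0.277) [ 0.5729 -0.2727] 524
jar lid (0.629, -0.277) [ 0.6262 -0.2834] 475
side salt [ 10  13  13  28 269] [276.0706 127.7435] pred top/base (np.float64(276.807573637285), np.float64(115.16997295409784)) (np.float64(276.2089698051965), np.float64(139.71929375677468))
scene salt [ 12  24  15  16 160] [170.525  220.2875] pred top/base (np.float64(164.63518116138567), np.float64(205.44797647881788)) (np.float64(171.27366462278312), np.float64(223.87184274698984))
```

Request:
send_rows([
  {"dx": 0, "dy": 0.8, "dz": 0, "roll": 0, "claw": -0.1},
  {"dx": 0, "dy": 2.4, "dz": 0, "roll": 0, "claw": -0.1},
  {"dx": 0, "dy": 4.2, "dz": 0, "roll": 0, "claw": -0.1},
  {"dx": -0.1, "dy": 6, "dz": 0, "roll": 0, "claw": -0.1},
  {"dx": -0.2, "dy": 7.8, "dz": 0, "roll": 0, "claw": -0.1},
])

```text
clock: 40.05
tcp_pos: [0.6258, -0.0249, 0.259]
orientation: [-0.0, 0.009, 1.0, 0.0]
wrist_force: [0.5, -0.2, -1.3]
finger_gap: 0.0455
grip_force: 51.4
```

Request:
send_rows([
  {"dx": 0, "dy": 1.8, "dz": 0, "roll": 0, "claw": -0.1},
  {"dx": -0.1, "dy": 3.6, "dz": 0, "roll": 0, "claw": -0.1},
  {"dx": -0.2, "dy": 5.4, "dz": 0, "roll": 0, "claw": -0.1},
  {"dx": -0.3, "dy": 7.2, "dz": 0, "roll": 0, "claw": -0.1},
  {"dx": -0.4, "dy": 9, "dz": 0, "roll": 0, "claw": -0.1},
])

```text
clock: 40.67
tcp_pos: [0.6153, 0.2, 0.2591]
orientation: [-0.0, 0.009, 1.0, 0.0]
wrist_force: [0.8, 0.1, -1.3]
finger_gap: 0.0457
grip_force: 51.4
```

Request:
send_rows([
  {"dx": 0, "dy": 1.6, "dz": 0, "roll": 0, "claw": -0.1},
  {"dx": 0, "dy": 3, "dz": 0, "roll": 0, "claw": -0.1},
  {"dx": 0, "dy": 4, "dz": 0, "roll": 0, "claw": -0.1},
  {"dx": 0, "dy": 4.6, "dz": 0, "roll": 0, "claw": -0.1},
  {"dx": 0, "dy": 4.7, "dz": 0, "roll": 0, "claw": -0.1},
])

```text
clock: 41.3
tcp_pos: [0.6158, 0.3159, 0.2589]
orientation: [-0.0, 0.008, 1.0, -0.0]
wrist_force: [0.4, -0.6, -1.6]
finger_gap: 0.0456
grip_force: 51.5
```

```bash
python3 - <<'E'
from h import *
np.set_printoptions(precision=4,suppress=True)
c=snap('wrist','w19');b=snap('side','d19');a=snap('scene','s19');s=get_state();t=s['tcp_pos'];print(s['clock'],t,s['joint_pos'],s['finger_gap'],s['wrist_force'])
f=lambda i,u,v,r,w: cv2.resize(i[max(v-r,0):v+r,max(u-r,0):u+r],(w,w))
u,v=map(int,proj(b,[.58,.25,.08]));p,q=map(int,proj(a,[.58,.25,.08]))
cv2.imwrite('pics/c19.png',np.hstack([f(b['image'],u,v,80,400),f(a['image'],p,q,80,400)]))
print(u,v,p,q)
# salt seen by the wrist camera
print('salt pred top',proj(c,[.6137,.2344,.093]))
hsv=cv2.cvtColor(c['image'],cv2.COLOR_BGR2HSV);m=cv2.inRange(hsv,(0,0,150),(180,40,255));uu,vv=map(int,proj(c,[.6137,.2344,.06]));y0,x0=max(vv-45,0),max(uu-45,0)
n,l,st,ce=cv2.connectedComponentsWithStats(m[y0:vv+45,x0:uu+45]);i=1+st[1:,4].argmax();print(st[i]+np.array([x0,y0,0,0,0]),ce[i]+[x0,y0])
E
```

```text
41.45 [0.6165 0.3142 0.2593] [ 0.3556  0.5593  0.4905  1.5022 -0.0002  0.3742] 0.04564840015457555 [ 0.2975  0.0314 -0.847 ]
264 117 169 218
salt pred top (np.float64(183.54622424533238), np.float64(177.60058151984845))
[172 158  26  27 517] [184.4894 171.559 ]
```

Request:
send_rows([
  {"dx": -0.04, "dy": 0.05, "dz": -0.8, "roll": 0, "claw": -0.1},
  {"dx": -0.04, "dy": 0.05, "dz": -2, "roll": 0, "claw": -0.1},
  {"dx": -0.04, "dy": 0.05, "dz": -3.2, "roll": 0, "claw": -0.1},
  {"dx": -0.04, "dy": 0.05, "dz": -4.2, "roll": 0, "claw": -0.1},
  {"dx": -0.04, "dy": 0.05, "dz": -4.8, "roll": 0, "claw": -0.1},
])

```text
clock: 42.08
tcp_pos: [0.6152, 0.3147, 0.138]
orientation: [-0.001, 0.01, 1.0, -0.0]
wrist_force: [-0.3, -0.3, -0.7]
finger_gap: 0.0458
grip_force: 51.5
```

Request:
send_rows([
  {"dx": 0, "dy": 0, "dz": -0.1, "roll": 0, "claw": -0.1},
  {"dx": 0, "dy": 0, "dz": -0.2, "roll": 0, "claw": -0.1},
  {"dx": 0, "dy": 0, "dz": -0.25, "roll": 0, "claw": -0.1},
  {"dx": 0, "dy": 0, "dz": -0.3, "roll": 0, "claw": -0.1},
  {"dx": 0, "dy": 0, "dz": -0.3, "roll": 0, "claw": -0.1},
])

```text
clock: 42.7
tcp_pos: [0.6156, 0.3162, 0.1321]
orientation: [0.0, 0.009, 1.0, 0.0]
wrist_force: [-0.5, -0.4, -1.4]
finger_gap: 0.0456
grip_force: 51.5
```

Request:
send_rows([
  {"dx": 0, "dy": 0, "dz": -0.04, "roll": 0, "claw": -0.1},
  {"dx": 0, "dy": 0, "dz": -0.08, "roll": 0, "claw": -0.1},
  {"dx": 0, "dy": 0, "dz": -0.08, "roll": 0, "claw": -0.1},
  {"dx": 0, "dy": 0, "dz": -0.08, "roll": 0, "claw": -0.1},
  {"dx": 0, "dy": 0, "dz": -0.08, "roll": 0, "claw": -0.1},
])

```text
clock: 43.32
tcp_pos: [0.6156, 0.3161, 0.1299]
orientation: [0.0, 0.009, 1.0, 0.0]
wrist_force: [-0.5, -0.3, -1.4]
finger_gap: 0.0456
grip_force: 51.5
```

Request:
send_rows([
  {"dx": 0, "dy": 0, "dz": -0.03, "roll": 0, "claw": -0.1},
  {"dx": 0, "dy": 0, "dz": -0.05, "roll": 0, "claw": -0.1},
  {"dx": 0, "dy": 0, "dz": -0.05, "roll": 0, "claw": -0.1},
  {"dx": 0, "dy": 0, "dz": -0.05, "roll": 0, "claw": -0.1},
  {"dx": 0, "dy": 0, "dz": -0.05, "roll": 0, "claw": -0.1},
])

```text
clock: 43.95
tcp_pos: [0.6157, 0.3162, 0.1289]
orientation: [0.0, 0.009, 1.0, 0.0]
wrist_force: [0.1, -0.9, 1.8]
finger_gap: 0.0457
grip_force: 51.7
```

Request:
send_rows([
  {"dx": 0, "dy": 0, "dz": -0.02, "roll": 0, "claw": -0.1},
  {"dx": 0, "dy": 0, "dz": -0.02, "roll": 0, "claw": 0.1},
  {"dx": 0, "dy": 0, "dz": -0.02, "roll": 0, "claw": 0.25},
  {"dx": 0, "dy": 0, "dz": -0.02, "roll": 0, "claw": 0.4},
  {"dx": 0, "dy": 0, "dz": -0.02, "roll": 0, "claw": 0.45},
])

```text
clock: 44.58
tcp_pos: [0.6153, 0.316, 0.1276]
orientation: [-0.0, 0.009, 1.0, -0.0]
wrist_force: [-0.1, 0.0, 0.5]
finger_gap: 0.0618
grip_force: 0.0
```

Request:
send_rows([
  {"dx": 0, "dy": 0, "dz": 0.3, "roll": 0, "claw": 0.45},
  {"dx": 0, "dy": 0, "dz": 1, "roll": 0, "claw": 0.45},
  {"dx": 0, "dy": 0, "dz": 2, "roll": 0, "claw": 0.45},
  {"dx": 0, "dy": 0, "dz": 3, "roll": 0, "claw": 0.45},
  {"dx": 0, "dy": 0, "dz": 4, "roll": 0, "claw": 0.45},
])

```text
clock: 45.2
tcp_pos: [0.6156, 0.3161, 0.2295]
orientation: [0.0, 0.009, 1.0, 0.0]
wrist_force: [0.6, -0.4, -0.5]
finger_gap: 0.0623
grip_force: 0.0
```

Request:
send_rows([
  {"dx": -0.5, "dy": -1, "dz": 0.5, "roll": 0, "claw": 0.45},
  {"dx": -1.5, "dy": -3, "dz": 0.5, "roll": 0, "claw": 0.45},
  {"dx": -2.5, "dy": -5, "dz": 0.5, "roll": 0, "claw": 0.45},
  {"dx": -3.5, "dy": -7, "dz": 0.5, "roll": 0, "claw": 0.45},
  {"dx": -4, "dy": -9, "dz": 0.5, "roll": 0, "claw": 0.45},
])

```text
clock: 45.82
tcp_pos: [0.5143, 0.0899, 0.2415]
orientation: [0.001, 0.009, 1.0, 0.0]
wrist_force: [1.3, 0.0, 0.6]
finger_gap: 0.0623
grip_force: 0.0
```

Request:
send_rows([
  {"dx": 0, "dy": -2, "dz": 0, "roll": 0, "claw": 0.45},
  {"dx": 0, "dy": -4, "dz": 0, "roll": 0, "claw": 0.45},
  {"dx": 0, "dy": -6, "dz": 0, "roll": 0, "claw": 0.45},
  {"dx": 0, "dy": -7.5, "dz": 0, "roll": 0, "claw": 0.45},
  {"dx": 0, "dy": -8, "dz": 0, "roll": 0, "claw": 0.45},
])

```text
clock: 46.45
tcp_pos: [0.5156, -0.1109, 0.2411]
orientation: [0.0, 0.01, 1.0, -0.0]
wrist_force: [-0.2, 0.2, 1.5]
finger_gap: 0.062
grip_force: 0.0
```

```bash
python3 - <<'E'
from h import *
np.set_printoptions(precision=4,suppress=True)
b=snap('side','d20');a=snap('scene','s20');s=get_state();print(s['clock'],s['tcp_pos'],s['wrist_force'])
cv2.imwrite('pics/c20.png',np.hstack([cv2.resize(b['image'][85:285,180:380],(400,400)),cv2.resize(a['image'][150:330,105:285],(400,400))]))
print('side pred mill top/base',proj(b,[.6157,.316,.173]),proj(b,[.6157,.316,.003]),'salt',proj(b,[.6137,.2344,.093]),proj(b,[.6137,.2344,.003]))
E
```

```text
46.55 [ 0.5156 -0.1098  0.2409] [ 0.0416 -0.0174 -1.1425]
side pred mill top/base (np.float64(272.0898534894982), np.float64(78.80600615731458)) (np.float64(271.36119240740527), np.float64(125.97663619460558)) salt (np.float64(276.807573637285), np.float64(115.16997295409784)) (np.float64(276.2089698051965), np.float64(139.71929375677468))
```

View pics/c20.png

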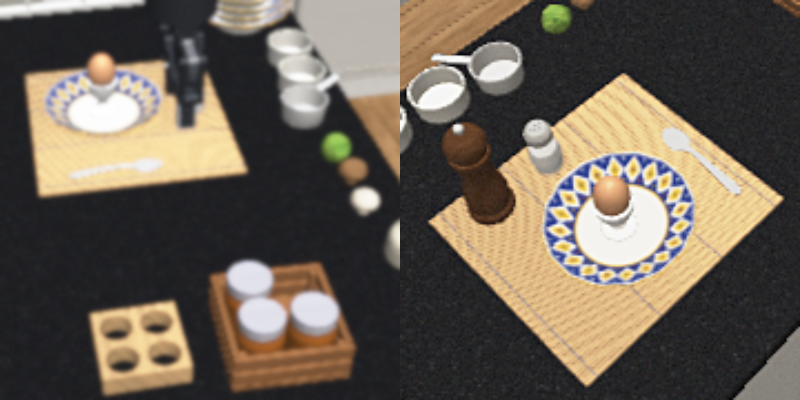

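The last picture shows everything in its place:
- **Left half:** the jars stand upright in the crate and the holder is empty.
- **Right half:** the egg is in its cup at the plate's middle (613,197). The spoon (700,160) is right of the plate, bowl at the far end. The shaker (543,145) is behind the plate, with the mill (478,175) to its left.

I'll check quickly that the plate hasn't shifted, then hand in.

```bash
python3 - <<'E'
from h import *
g=lambda f:np.float32(cv2.cvtColor(load(f)['image'],cv2.COLOR_BGR2GRAY))
A,B=g('s0'),g('s20')
for r in (np.s_[250:282,175:235],np.s_[225:282,208:240]): print('plate shift px',cv2.phaseCorrelate(A[r].copy(),B[r].copy(),cv2.createHanningWindow(A[r].shape[::-1],cv2.CV_32F)))
print(get_state()['clock']); print(hand_in())
E
```

```text
plate shift px ((0.026668277523587136, 0.09449447413562773), 0.9889827044059832)
plate shift px ((0.008926721848695252, 0.00825891412584312), 0.9858070724954208)
46.55
the job is handed in; nothing more can be done
None
```

The breakfast is laid as asked and handed in at 46.6 s: the egg upright in its cup mid-plate, the spoon, shaker and mill in place by measurement with about 3 cm gaps, the jars upright in the crate, and the plate unmoved (under 0.1 px shift).

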